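# Load a colourant cartridge on the weighing station and tare it

### The job

Slide the blue colourant cartridge lengthwise onto the load rail of the weighing station, from the rail's free end, until it clicks fully home, and let go of it. Then, with the cartridge's weight on the rail, turn the black tare knob on the sloping panel, which turns the white dial card, until the red pointer reads zero (it stands on the card's green mark), and let go. Leave the two paint tins and the brush where they are.

Things in the scene. Friction and masses are not known exactly. Their poses are not given: they have to be found in the camera images.
- cartridge: blue block 56 (its x, grasp width) x 120 (its y, sliding direction) x 80 mm high, black foot, white cap; stands on the table. Origin: centre of underside, z up. A T-shaped channel runs through the foot along y, open at both ends, same either way round: 20 mm wide up to 5 mm above the underside, 33 mm wide from there to its ceiling at 19 mm. Mid-length notches take the rail's rollers.
- rail_home (a point): where the cartridge's origin lies when fully home; on the load arm, which sinks 4-9 mm under it. x across the rail, y = direction to slide it on, z up. T rail: head 30 mm wide, 8 thick, top 19 mm above this point, web 12 mm wide below. Two brass spring rollers stand 3.5 mm out of the head's sides here; passing them takes about 5 to 12 N. Stop 2 mm beyond home.
- rail_tip (a point): free end of the rail, centre of the head's 8 mm thickness, 50 mm from rail_home along -y (the end is rounded in plan, radius 15 mm, and chamfered). Axes as rail_home.
- knob_axis (a point): point on the sloping blue panel under the tare knob; fixed. z axis: panel's outward normal = knob axis, 28 degrees from vertical, leaning to the console's front (robot) side; x axis: up the slope. The knob is a black round cylinder, diameter 52 mm, from 12 to 42 mm above this point along z, on a 30 mm neck.
- tare_knob (a joint): angle of the tare knob (rad), positive clockwise seen from outside the panel, limits -3.5 to 3.5. Stays where it is left. The white dial card with its green zero mark turns the same way, half as far.
- pointer_tip (a point): tip of the red pointer, 42 mm from dial_center. Points up the slope when the load arm is empty; the cartridge's weight turns it clockwise by about 0.3 to 0.6 rad. The knob does not turn it.
- dial_center (a point): common axis of the pointer and the white 108 mm dial card, higher on the panel than the knob; fixed. Axes as knob_axis.
- zero_mark (a point): middle of the green 8 x 16 mm zero mark on the turning dial card, 42 mm from dial_center; the pointer reads zero when its tip lies here.
- scale: the weighing station, fixed to the bench: grey console 200 x 200 mm, 60 mm high in front and 165 mm at the back; origin under its centre, front faces its -x, the load arm stands out of its -y side.
- yellow_tin: yellow paint tin, diameter 84, height 100 mm; origin under its centre; not to be disturbed
- red_tin: red paint tin, diameter 70, height 85 mm; origin under its centre; not to be disturbed
- brush: paint brush about 200 mm long lying on the table along its x; not to be disturbed
Mind the look-alikes: they are no part of the job. Leave any pink look-alike of the cartridge alone.

How it is judged:
On the way, in this order (a step that is already met when the one before it is completed fails the run):
1. the cartridge is fully home on the rail, within 4 mm (distance between cartridge and rail_home below 0.004 m), for 0.2 s.
2. the pointer stands on the zero mark, within 4 mm, with the cartridge home and let go (distance between pointer_tip and zero_mark below 0.004 m and distance between cartridge and rail_home below 0.004 m and contact force between the fingers and cartridge below 0.1 N), for 0.3 s.
At the end, for the whole second after the job is handed in: The cartridge is at rest, upright and fully home on the rail (within 4 mm), and the red pointer's tip stands on the green zero mark (within 4 mm) (distance between cartridge and rail_home below 0.004 m and angle between cartridge's own z axis and vertical below 0.08 rad and linear speed of cartridge below 0.02 m/s and distance between pointer_tip and zero_mark below 0.004 m); the robot touches nothing.
It fails at once if a bystander (tin or brush) is moved more than 30 mm (distance of any of yellow_tin, red_tin, brush from where it was at the start of the episode above 0.03 m).
It also fails if it takes over 67 s, if anything falls off the work surface, if the arm or the gripper's body presses on something with over 40 N, if the wrist force passes 120 N, or if a joint passes its speed limit or range.

### The arm

A 6-joint arm with a two-finger parallel gripper is mounted at the origin on the work surface. World frame = base frame: x ahead of the robot, y to its left, z up, the work surface at z = 0. Lengths are in m, angles in rad, forces in N, time in s.
With the tool pointing down it reaches from about 0.375 to 0.9 m from the base axis. Payload 3.1 kg.
Tool frame: the origin (TCP) lies at the very end of the fingers, on their centre line; the grasp point (between the pads) lies 19 mm behind it; z points along the fingers, y is the direction in which the jaws open and shut (so a half turn about z gives the same grasp; the last joint's range is limited). The gripper opens to 85 mm and grips with 20 to 120 N. Pads are 22 mm wide; open, the fingers measure 114 mm over their backs; the gripper's body (76 mm by 85 mm) begins 54 mm behind the grasp point. The pads swing forward as they close: fully open they stand 13 mm farther back than shut.
Start: joints at [-1.333, 0.527, 1.433, -0, 1.181, -0.178], TCP at [0.253, -0.571, 0.231] pointing down, gripper open.
Joint ranges: [-3.08, 3.08], [-0.75, 2.2], [0.22, 2.44], [-1.43, 4.57], [0, 2.65], [-2.85, 2.85]. Speed limits (rad/s): [2.79, 2.79, 3.14, 3.14, 3.14, 3.14].

### API

Orientations are given as a unit quaternion [x, y, z, w].
In Python, from station import manip gives the robot as it stands.
- The arm moves only by the tool send_rows, never from a script. Its argument "motion" is a list of rows, each an object with "gripper": the finger opening in mm, from 0 to 85.4; "travel": the shift along the tool's x, y, z in mm, a list of three; "rotation": the turn, a rotation vector about the tool's x, y, z in degrees, a list of three. In form: [{"gripper": gripper, "travel": [x, y, z], "rotation": [ax, ay, az]}, ...]. A call has 1 to 12 rows; each row shifts and turns the commanded pose from where the row before left it, along the tool's axes as they then stand; what a row does not reach is not made up. A row lasts 1/12 s, in which the tool goes at most 41.7 mm and 7.16 degrees, less where a joint would pass 70% of its speed; a pose out of reach is approached as far as the arm can. A call is refused whole if a number of a shift passes 41.7 or a number of a turn 7.16, either way. A call with a gripper value outside its range is refused whole. The fingers move at their own pace and stop on an object; "newtons" is the grip in N (left out, the last holds). Time passes only in rows, so rows that do not move let the fingers close. It gives the time, the measured TCP pose, the force and the opening at its end, in the units of the state.
- manip.sense(): the state, without advancing time (a new reading comes with each control period).
- manip.snapshot(name): name is "scene" or "top"; returns the picture (480x640x3 uint8, red, green, blue); there is no depth.
- manip.calibration(name): a dict with "fx", "fy", "cx", "cy" (pixels), "cam_to_world" (4x4, takes a point from camera to world coordinates). Camera axes: x right, y down, z forward; pixel columns grow to the right and rows downward; lengths in m; the calibration is good to about 2 mm. A picture is of the moment at which its call begins. calibration takes no time and is no camera call.
- manip.sign_off(): hands the job in, once; it reports no verdict.
The state is a dict: "t": time; "q": joint angles; "qd": joint speeds; "tau": joint torques, N m; "tcp_pos": TCP position; "tool_rot": TCP orientation; "force": force on the tool from outside, world axes, zero at the start; "ft_torque": the same for the moment, N m; "finger_gap": opening from 0.0 (shut) to 1.0 (fully open).
Only numpy, scipy, OpenCV 4.12 (cv2) and the standard library are available. Lean on these libraries where they do the work, as an engineer would, in place of code of your own. Each camera call takes 0.05 s, during which the arm holds its last target. There are 200 camera calls.

## Working session

There is one attempt and no reset: what is moved stays moved. The work goes in short steps, Python scripts to look and compute and a tool call to move; the robot and the scene stay as the last step left them, time stands still between calls to the robot, and variables do not carry over. Pictures are saved under pics/ and viewed, about 8 in all and at most 12, crops included, and the job is handed in when it is done.

Besides the shell and the picture viewer there is one more tool, called after "Emit:" by a JSON object that holds its "api" and its "payload", one argument or row to a line. send_rows: Moves the arm, as the interface text tells. Its arguments: {"type":"object","properties":{"motion":{"type":"array","items":{"type":"object","properties":{"gripper":{"type":"number"},"travel":{"type":"array","items":{"type":"number"}},"rotation":{"type":"array","items":{"type":"number"}}}}},"newtons":{"type":"number"}},"required":["motion"]}

```bash
mkdir -p pics
cat > h.py <<'E'
import numpy as np, cv2
from station import manip
from scipy.spatial.transform import Rotation as R
def snap(name,fn=None):
    im=manip.snapshot(name)
    if fn: cv2.imwrite('pics/'+fn,im[:,:,::-1])
    return im
def ray(cam,u,v):
    c=manip.calibration(cam);M=np.array(c['cam_to_world'])
    d=M[:3,:3]@np.array([(u-c['cx'])/c['fx'],(v-c['cy'])/c['fy'],1.]);return M[:3,3],d
def onz(cam,u,v,z):
    o,d=ray(cam,u,v);return o+d*(z-o[2])/d[2]
def proj(cam,p):
    c=manip.calibration(cam);M=np.array(c['cam_to_world'])
    q=M[:3,:3].T@(np.array(p)-M[:3,3]);return np.array([c['fx']*q[0]/q[2]+c['cx'],c['fy']*q[1]/q[2]+c['cy']])
def onplane(cam,u,v,p,n):
    o,d=ray(cam,u,v);return o+d*(np.dot(np.array(p)-o,n)/np.dot(d,n))
def st():
    s=manip.sense();print('t',round(s['t'],2),'tcp',np.round(s['tcp_pos'],4),'q',np.round(s['q'],2),'rot\n',np.round(R.from_quat(s['tool_rot']).as_matrix(),3),'F',np.round(s['force'],1),'gap',round(s['finger_gap'],3));return s
E
python3 - <<'E'
from h import *
a=snap('scene','s1.png');b=snap('top','t1.png');st()
for n in('scene','top'):
    c=manip.calibration(n);print(n,c['fx'],c['cx'],c['cy'],np.round(c['cam_to_world'],3))
E
```

```text
t 0.1 tcp [ 0.2529 -0.5708  0.2304] q [-1.33  0.53  1.43  0.    1.18 -0.18] rot
 [[ 0.914  0.405 -0.   ]
 [ 0.405 -0.914  0.002]
 [ 0.    -0.002 -1.   ]] F [-0.3 -0.3  0.3] gap 0.999
scene 479.1016971273289 321.9486446436111 239.17499950430957 [[ 0.718  0.423 -0.553  1.15 ]
 [ 0.696 -0.462  0.55  -0.673]
 [-0.023 -0.78  -0.626  0.803]
 [ 0.     0.     0.     1.   ]]
top 497.36641988410383 320.6022219497748 248.82223105572422 [[ 2.00e-03 -9.82e-01  1.91e-01  2.91e-01]
 [-1.00e+00 -2.00e-03 -1.00e-03 -6.00e-02]
 [ 1.00e-03 -1.91e-01 -9.82e-01  1.49e+00]
 [ 0.00e+00  0.00e+00  0.00e+00  1.00e+00]]
```

View pics/s1.png

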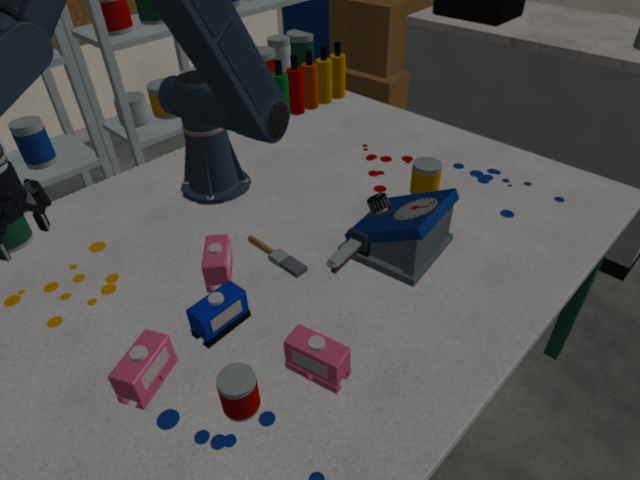

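View pics/t1.png

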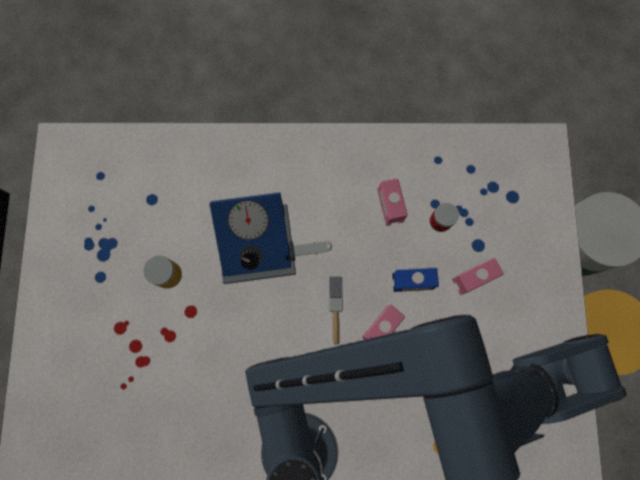

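Both views show the scene. In top, the blue cartridge is near (415,279), rail tip near (331,245), knob (250,259) and dial (248,220). In scene, the cartridge is near (218,312) and the rail tip near (335,265). I'll zoom in and measure next.

Run:
```python
from h import *
a=cv2.imread('pics/s1.png');b=cv2.imread('pics/t1.png')
A=cv2.resize(a[180:280,320:460],None,fx=5,fy=5,interpolation=cv2.INTER_CUBIC)[:, :700]
B=cv2.resize(b[185:290,205:345],None,fx=5,fy=5,interpolation=cv2.INTER_CUBIC)
cv2.imwrite('pics/c1.png',cv2.resize(A,(800,571)));cv2.imwrite('pics/c2.png',cv2.resize(B,(800,600)))
hsv=cv2.cvtColor(b,cv2.COLOR_BGR2HSV)
m=cv2.inRange(hsv,(105,120,50),(125,255,255))
n,l,s,c=cv2.connectedComponentsWithStats(m)
for i in range(1,n):
    if s[i,4]>250:
        pts=np.argwhere(l==i)[:,::-1].astype(np.float32);r=cv2.minAreaRect(pts);print('top',s[i],c[i].round(1),r)
        box=cv2.boxPoints(r)
        if s[i,0]>350:
            print('cart top z.08:',[onz('top',*p,.08).round(4) for p in box])
hsv=cv2.cvtColor(a,cv2.COLOR_BGR2HSV)
m=cv2.inRange(hsv,(105,120,30),(125,255,255))
n,l,s,c=cv2.connectedComponentsWithStats(m)
for i in range(1,n):
    if s[i,4]>250: print('scene',s[i],c[i].round(1))
# white cap
for nm,im,(x0,x1,y0,y1) in(('top',b,(395,438,270,290)),('scene',a,(190,250,285,315))):
    sub=im[y0:y1,x0:x1];mm=(sub.min(2)>110);print(nm,'cap',np.argwhere(mm).mean(0)[::-1]+[x0,y0],mm.sum())
```

```text
top [ 211  194   80   82 3297] [251.7 236.6] ((250.25001525878906, 234.25003051757812), (74.95332336425781, 70.28641510009766), 81.8698959350586)
top [ 98 239  19  22 255] [105.7 248.1] ((104.51554870605469, 247.75906372070312), (15.332074165344238, 23.96986198425293), 30.256441116333008)
top [393 269  45  22 673] [414.8 278.7] ((415.13067626953125, 278.6110534667969), (19.772947311401367, 43.69443893432617), 85.36454010009766)
cart top z.08: [array([ 0.5035, -0.2668,  0.08  ]), array([ 0.514, -0.392,  0.08 ]), array([ 0.4572, -0.3942,  0.08  ]), array([ 0.4469, -0.2699,  0.08  ])]
scene [ 282    0   47   59 1589] [309.4  20.9]
scene [ 13 128  42  37 953] [ 35.5 147.7]
scene [ 353  189  106   55 2543] [406.3 218.9]
scene [ 187  281   62   61 1581] [215.4 310.4]
scene [157 409  22  20 331] [167.6 418.9]
scene [211 434  25  15 285] [222.6 440.9]
top cap [418.56666667 277.95555556] 90
scene cap [207.36391437 292.47400612] 327
```

View pics/c1.png

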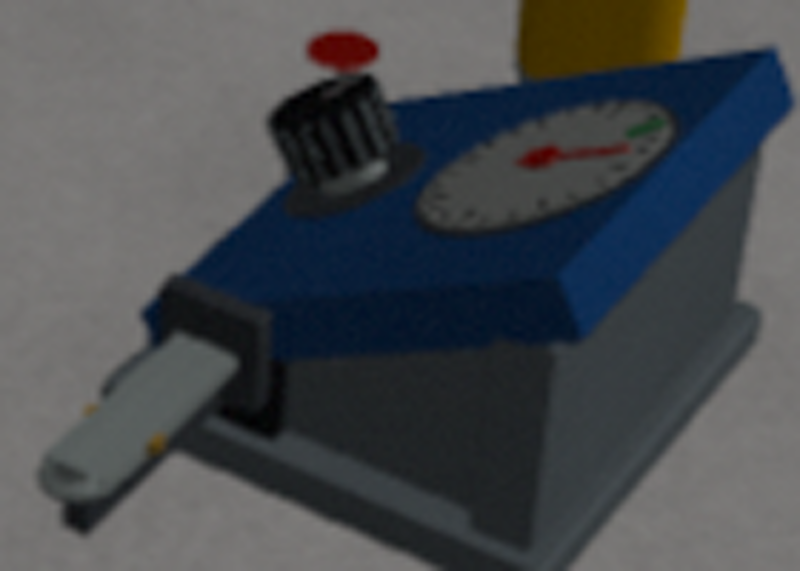

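View pics/c2.png

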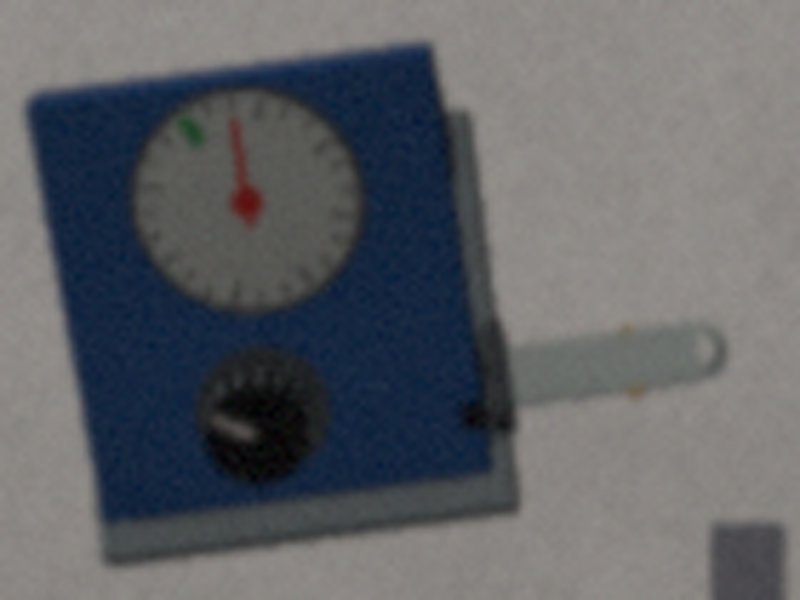

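Crop 1 shows the rollers at the rail's mid and the pointer up-slope, with the green mark anticlockwise of it. Crop 2 gives rollers at top px ≈(315.5,248), tip (332,246) and rail about 7° in the image. Next step is triangulation.

```bash
cat >> h.py <<'E'
def tri(uv1,uv2):
    (o1,d1),(o2,d2)=ray('scene',*uv1),ray('top',*uv2)
    d1/=np.linalg.norm(d1);d2/=np.linalg.norm(d2)
    k=np.linalg.lstsq(np.c_[d1,-d2],o2-o1,rcond=None)[0]
    a,b=o1+d1*k[0],o2+d2*k[1];return (a+b)/2,np.linalg.norm(a-b)
E
python3 - <<'E'
from h import *
s=lambda x,y:(320+x/5.714-.4,180+y/5.714-.4); t=lambda x,y:(205+x/5.714-.4,185+y/5.714-.4)
for nm,p,q in [('roll+x?',s(156,443),t(626,329)),('roll-x',s(92,409),t(637,391)),('dialc',s(541,157),t(246,203)),('knobtopc',s(322,98),t(254,418)),('green',s(646,127),t(190,131)),('ptip',s(627,148),t(235,120)),('headring',s(66,478),t(708,350)),('tipend',s(47,487),t(727,350))]:
    r,e=tri(p,q);print(nm,r.round(4),'err',round(e,4))
print('cap',tri((207.4,292.5),(418.6,278)))
g=cv2.GaussianBlur(cv2.cvtColor(cv2.imread('pics/t1.png'),cv2.COLOR_BGR2GRAY).astype(float),(5,1),0)
up=[];lo=[]
for u in range(299,325):
    for (c,lst) in ((248-(u-315)*.125-5.5,up),(248-(u-315)*.125+5.5,lo)):
        r=np.arange(int(c)-3,int(c)+5);d=np.abs(g[r+1,u]-g[r-1,u]);lst.append((u,(r*d**2).sum()/(d**2).sum()))
for l in(up,lo):
    l=np.array(l);f=np.polyfit(l[:,0],l[:,1],1);print('rail edge',f,[onz('top',u,np.polyval(f,u),.08).round(4) for u in(299,324)], np.std(l[:,1]-np.polyval(f,l[:,0])).round(2))
# base front edge in top (on table)
pts=[onz('top',*t(105,562),0.01),onz('top',*t(515,511),.01)];d=pts[0]-pts[1];print('base',np.round(pts,4),np.degrees(np.arctan2(-d[0],d[1])),np.linalg.norm(d))
# cartridge outline in scene: hull quad of blue
a=cv2.imread('pics/s1.png');m=cv2.inRange(cv2.cvtColor(a,cv2.COLOR_BGR2HSV),(105,120,30),(125,255,255))[275:350,180:255]
h=cv2.approxPolyDP(cv2.convexHull(np.argwhere(m)[:,::-1].astype(np.int32)),2,True)[:,0]+[180,275];print('scene hull',h.tolist())
C=np.array([.476,-.333,0]);y=np.radians(4.8);ex=np.array([np.cos(y),np.sin(y),0]);ey=np.array([-np.sin(y),np.cos(y),0])
for i in(-1,1):
    for j in(-1,1): p=C+i*.028*ex+j*.06*ey+[0,0,.08];print(i,j,proj('scene',p).round(1),proj('top',p).round(1))
A=cv2.resize(a[275:350,180:260],(640,600),interpolation=cv2.INTER_CUBIC)
b=cv2.imread('pics/t1.png');B=cv2.resize(b[255:305,380:450],(560,400),interpolation=cv2.INTER_CUBIC)
cv2.imwrite('pics/c3.png',cv2.convertScaleAbs(np.hstack([cv2.resize(A,(400,375)),cv2.resize(B,(400,286))if 0 else cv2.copyMakeBorder(cv2.resize(B,(400,286)),0,89,0,0,0)]),alpha=1.6))
E
```

```text
roll+x? [ 0.5901 -0.0397  0.0694] err 0.0056
roll-x [ 0.558  -0.0448  0.0722] err 0.0074
dialc [0.6391 0.1461 0.138 ] err 0.0063
knobtopc [0.5321 0.1388 0.1242] err 0.0001
green [0.6711 0.172  0.1547] err 0.0067
ptip [0.676  0.1499 0.1577] err 0.0072
headring [ 0.579  -0.0815  0.0709] err 0.0057
tipend [ 0.5784 -0.0914  0.0724] err 0.0049
cap (array([ 0.47787584, -0.3397222 ,  0.09894288]), np.float64(0.00651698738080267))
rail edge [-1.34693862e-01  2.84574430e+02] [array([0.5797, 0.0019, 0.08  ]), array([ 0.5898, -0.0704,  0.08  ])] 0.22
rail edge [-1.24621799e-01  2.92838445e+02] [array([0.5465, 0.0016, 0.08  ]), array([ 0.5558, -0.0704,  0.08  ])] 0.28
base [[0.4755 0.2311 0.01  ]
 [0.5029 0.0169 0.01  ]] 7.267187899624533 0.2160247016045795
scene hull [[245, 291], [248, 310], [206, 341], [191, 329], [187, 309], [228, 281]]
-1 -1 [181.4 307. ] [438.1 288.1]
-1 1 [225.1 275.6] [396.2 291.6]
1 -1 [198.8 319.7] [435.6 268.7]
1 1 [242.6 286.6] [394.  272.1]
```

View pics/c3.png

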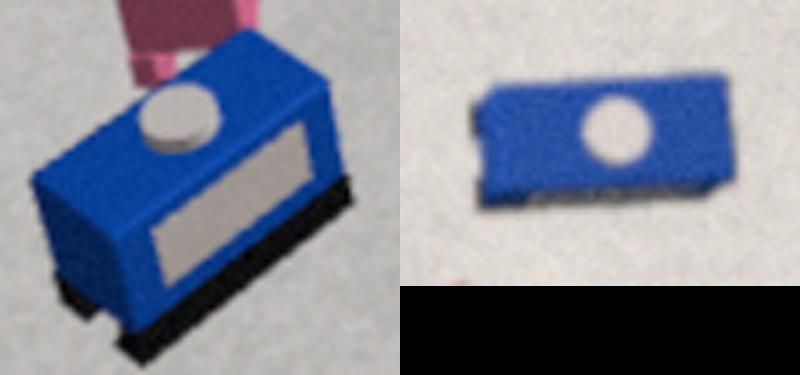

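The crop shows the cartridge's top face and cap clearly. Its top corners in the scene view fall about 4 px from where the top view predicts them. I'll check this disagreement between the cameras using table blots at z=0.

Run:
```python
from h import *
res={}
for n,f in(('scene','s1.png'),('top','t1.png')):
    a=cv2.imread('pics/'+f);h=cv2.cvtColor(a,cv2.COLOR_BGR2HSV)
    L=[]
    for lo,hi in(((100,120,30),(125,255,255)),((0,150,60),(6,255,255)),((18,150,60),(30,255,255))):
        k,l,s,c=cv2.connectedComponentsWithStats(cv2.inRange(h,lo,hi))
        L+=[(onz(n,*c[i],0),s[i,4],c[i],lo[0]) for i in range(1,k) if 12<s[i,4]<340]
    res[n]=L
D=[]
for p,ar,c,k in res['scene']:
    b=min((q for q in res['top'] if q[3]==k),key=lambda q:np.linalg.norm(q[0]-p),default=None)
    if b and np.linalg.norm(b[0]-p)<.02: D.append(b[0]-p);print(k,p[:2].round(4),(b[0]-p)[:2].round(4),proj('scene',b[0]).round(1)-c.round(1),ar,b[1])
print(np.median(D,0))
# base foot of robot arm axis check: shoulder base centre etc.
print('base origin scene',proj('scene',[0,0,0]),'top',proj('top',[0,0,0]),'tcp',proj('scene',[.2529,-.5708,.2304]))
```

```text
100 [0.5011 0.6091] [-0.0063 -0.0043] [-2.4 -0.2] 34 69
100 [0.6033 0.6536] [-0.0069 -0.0047] [-2.7 -0.1] 42 74
100 [0.5913 0.599 ] [-0.0081 -0.0038] [-2.9 -0.5] 149 255
100 [0.6574 0.629 ] [-0.0064 -0.0048] [-2.6 -0.2] 15 17
100 [0.7152 0.6565] [-0.0071 -0.0053] [-3.  -0.1] 15 16
100 [0.8224 0.6363] [-0.0071 -0.004 ] [-3.  -0.4] 34 35
100 [0.7448 0.4696] [-0.0065 -0.0041] [-2.9 -0.2] 66 72
100 [ 0.5989 -0.5384] [-0.0044 -0.0034] [-2.9 -0.3] 331 96
100 [ 0.7309 -0.4125] [-0.0042 -0.0028] [-2.6 -0.5] 178 37
100 [ 0.6733 -0.5153] [-0.0043 -0.0029] [-2.8 -0.5] 153 33
100 [ 0.7074 -0.4943] [-0.0062 -0.0053] [-4.5 -0.2] 285 50
100 [ 0.8705 -0.424 ] [-0.0012 -0.0062] [-3.2  2.2] 95 27
0 [0.2529 0.4642] [-0.0058 -0.0038] [-2.  -0.2] 39 95
0 [0.2969 0.488 ] [-0.0066 -0.0042] [-2.3 -0.2] 39 98
0 [0.3521 0.5352] [-0.0072 -0.004 ] [-2.5 -0.3] 49 104
0 [0.3293 0.3934] [-0.0059 -0.0044] [-2.3 -0.1] 57 109
0 [0.3979 0.3303] [-0.0063 -0.0032] [-2.2 -0.3] 55 88
0 [ 0.6846 -0.4098] [-0.016   0.0025] [-4.3 -6. ] 326 37
[-0.00633459 -0.00404823  0.        ]
base origin scene [214.3304198  184.69395706] top [298.7947694  450.79733596] tcp [ 27.31708719 249.40929861]
```

```bash
sed -i "s/^def ray(cam,u,v):/def ray(cam,u,v):\n    if cam=='scene': u,v=u-2.8,v-.25/" h.py
python3 - <<'E'
from h import *
print('scene corners',[onz('scene',*p,.08)[:2].round(4) for p in((229.6,280.6),(245.6,290.6),(186.6,310.2),(202.6,321.6))])
print('top corners',[onz('top',*p,.08)[:2].round(4) for p in((395.3,269.5),(436,267.7),(437.9,286.1),(394.5,288.7))])
print('cap',tri((207.4,292.5),(418.6,278)))
s=lambda x,y:(320+x/5.714-.4,180+y/5.714-.4); t=lambda x,y:(205+x/5.714-.4,185+y/5.714-.4)
for nm,p,q in [('roll+x?',s(156,443),t(626,329)),('roll-x',s(92,409),t(637,391)),('dialc',s(541,157),t(246,203)),('knobtopc',s(322,98),t(254,418)),('green',s(646,127),t(190,131)),('ptip',s(627,148),t(235,120)),('tipend',s(47,487),t(727,350))]:
    r,e=tri(p,q);print(nm,r.round(4),'err',round(e,4))
b=cv2.imread('pics/t1.png').astype(float);g=cv2.GaussianBlur(b[:,:,2]-b[:,:,0],(3,3),0)
def edge(us,v0,hor=True):
    P=[]
    for u in us:
        r=np.arange(v0-4,v0+5)
        d=(g[r+1,u]-g[r-1,u]) if hor else (g[u,r+1]-g[u,r-1]);d=d**2
        x=(r*d).sum()/d.sum();P.append((u,x) if hor else (x,u))
    return np.array(P)
def ln(P):
    W=np.array([onz('top',*p,.08)[:2] for p in P]);c=W.mean(0);d=np.linalg.svd(W-c)[2][0];return c.round(4),d.round(3),np.degrees(np.arctan2(d[1],d[0])).round(1)
print('far edge',ln(edge(range(400,434),269)));print('near',ln(edge(range(398,434),289)));print('-y edge',ln(edge(range(271,286),438,False)));print('+y edge',ln(edge(range(273,287),394,False)))
E
```

```text
scene corners [array([ 0.458 , -0.2823]), array([ 0.5083, -0.2778]), array([ 0.4638, -0.3963]), array([ 0.514 , -0.3917])]
top corners [array([ 0.5065, -0.2748]), array([ 0.5119, -0.3916]), array([ 0.459 , -0.3948]), array([ 0.4513, -0.271 ])]
cap (array([ 0.47627701, -0.34181804,  0.10063058]), np.float64(0.012069839565778754))
roll+x? [ 0.5877 -0.0421  0.071 ] err 0.0007
roll-x [ 0.5556 -0.0472  0.0738] err 0.001
dialc [0.6363 0.1436 0.1396] err 0.0001
knobtopc [0.5294 0.136  0.126 ] err 0.0068
green [0.6682 0.1696 0.1562] err 0.0006
ptip [0.6732 0.1476 0.1591] err 0.0012
tipend [ 0.5761 -0.0937  0.074 ] err 0.0013
far edge (array([ 0.508 , -0.3356]), array([ 0.052, -0.999]), np.float64(-87.0))
near (array([ 0.4546, -0.3309]), array([-0.062,  0.998]), np.float64(93.5))
-y edge (array([ 0.4822, -0.3941]), array([-0.999, -0.051]), np.float64(-177.1))
+y edge (array([ 0.4777, -0.2693]), array([-0.997, -0.076]), np.float64(-175.7))
```

Correcting the scene camera by its measured 2.8 px offset makes the two views agree to about 1 mm. The cartridge is at about (0.483,-0.335) with yaw 3.2°. The rail home is at about (0.572,-0.045,0.057) with yaw 7.4°, and its tip lies 49 mm away, which fits. First I rotate the tool by -69.3°.

Emit:
{"api": "send_rows", "payload": {
  "motion": [
    {"gripper": 85,"travel": [0,0,0],"rotation": [0,0,-7]},
    {"gripper": 85,"travel": [0,0,0],"rotation": [0,0,-7]},
    {"gripper": 85,"travel": [0,0,0],"rotation": [0,0,-7]},
    {"gripper": 85,"travel": [0,0,0],"rotation": [0,0,-7]},
    {"gripper": 85,"travel": [0,0,0],"rotation": [0,0,-7]},
    {"gripper": 85,"travel": [0,0,0],"rotation": [0,0,-7]},
    {"gripper": 85,"travel": [0,0,0],"rotation": [0,0,-7]},
    {"gripper": 85,"travel": [0,0,0],"rotation": [0,0,-7]},
    {"gripper": 85,"travel": [0,0,0],"rotation": [0,0,-7]},
    {"gripper": 85,"travel": [0,0,0],"rotation": [0,0,-6.3]}
  ]
}}

```text
t: 0.93
tcp_pos: [0.2529, -0.5711, 0.2307]
tool_rot: [0.685, 0.728, 0.0, -0.001]
force: [0.4, 0.1, 0.5]
finger_gap: 0.994
```

```bash
cat >> h.py <<'E'
def go(pos,yaw=None,rot=None):
    "print tool-frame shift (mm) and turn (deg) to world target; yaw = angle of tool y"
    s=st();M=R.from_quat(s['tool_rot']).as_matrix()
    if rot is None and yaw is not None:
        a=np.radians(yaw);y=np.array([np.cos(a),np.sin(a),0]);z=np.array([0,0,-1.]);rot=np.c_[np.cross(y,z),y,z]
    print('shift',(M.T@(np.array(pos)-s['tcp_pos'])*1e3).round(1),'turn',np.degrees(R.from_matrix(M.T@rot).as_rotvec()).round(2) if rot is not None else '')
E
python3 -c "
from h import *
go([.483,-.335,.130],3.2)"
```

```text
t 0.93 tcp [ 0.2529 -0.5711  0.2307] q [-1.33  0.53  1.43 -0.    1.18 -1.39] rot
 [[-0.061  0.998 -0.   ]
 [ 0.998  0.061  0.001]
 [ 0.001 -0.    -1.   ]] F [0.4 0.1 0.5] gap 0.994
shift [221.4 244.1 100.9] turn [-0.02 -0.08  0.32]
```

Emit:
{"api": "send_rows", "payload": {
  "motion": [
    {"gripper": 85,"travel": [18.5,20.4,7],"rotation": [0,0,0.3]},
    {"gripper": 85,"travel": [18.5,20.4,7],"rotation": [0,0,0]},
    {"gripper": 85,"travel": [18.5,20.4,7],"rotation": [0,0,0]},
    {"gripper": 85,"travel": [18.5,20.4,7],"rotation": [0,0,0]},
    {"gripper": 85,"travel": [18.5,20.4,7],"rotation": [0,0,0]},
    {"gripper": 85,"travel": [18.5,20.4,7],"rotation": [0,0,0]},
    {"gripper": 85,"travel": [18.5,20.4,7],"rotation": [0,0,0]},
    {"gripper": 85,"travel": [18.5,20.4,7],"rotation": [0,0,0]},
    {"gripper": 85,"travel": [18.5,20.4,7],"rotation": [0,0,0]},
    {"gripper": 85,"travel": [18.5,20.4,7],"rotation": [0,0,0]},
    {"gripper": 85,"travel": [18.2,20,15],"rotation": [0,0,0]},
    {"gripper": 85,"travel": [18.2,20,15],"rotation": [0,0,0]}
  ]
}}

```text
t: 1.93
tcp_pos: [0.4865, -0.3371, 0.1309]
tool_rot: [0.689, 0.725, -0.0, 0.0]
force: [0.7, -0.3, 0.5]
finger_gap: 0.998
```

```bash
python3 -c "
from h import *
go([.483,-.335,.035],3.2)
a=snap('scene');b=snap('top')
c=[cv2.resize(im[y:y+120,x:x+140],(400,343),interpolation=cv2.INTER_CUBIC) for im,x,y in((a,150,215),(b,350,205))]
cv2.imwrite('pics/c4.png',cv2.convertScaleAbs(np.hstack(c)[:,:,::-1],alpha=1.5))
print(proj('scene',manip.sense()['tcp_pos']),proj('top',manip.sense()['tcp_pos']))
"
```

```text
t 1.93 tcp [ 0.4865 -0.3371  0.1309] q [-0.79  0.61  1.61  0.    0.92 -0.84] rot
 [[-0.05   0.999  0.001]
 [ 0.999  0.05  -0.001]
 [-0.001  0.    -1.   ]] F [ 0.7 -0.3  0.5] gap 0.998
shift [ 2.3 -3.4 95.9] turn [ 0.03  0.03 -0.32]
[211.48938507 282.30137707] [419.30842241 274.19876386]
```

View pics/c4.png

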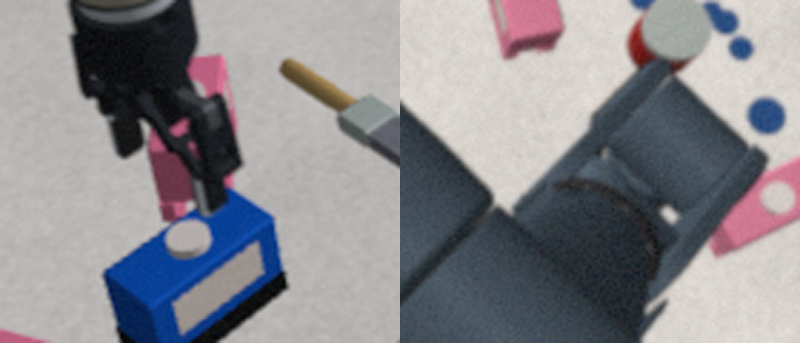

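The crop shows the open fingers over the cartridge, but the tip midpoint is ambiguous. I'll shut the fingers to get a clear TCP mark for a hand-eye check.

Emit:
{"api": "send_rows", "payload": {
  "motion": [
    {"gripper": 0,"travel": [2.3,-3.4,0],"rotation": [0,0,-0.3]},
    {"gripper": 0},
    {"gripper": 0},
    {"gripper": 0},
    {"gripper": 0},
    {"gripper": 0},
    {"gripper": 0},
    {"gripper": 0},
    {"gripper": 0},
    {"gripper": 0}
  ]
}}

```text
validation failed for argument at $.mo...
```

```bash
python3 -c "
from h import *
st()
a=snap('scene')
cv2.imwrite('pics/c5.png',cv2.convertScaleAbs(cv2.resize(a[235:345,165:265],(700,770//1),interpolation=cv2.INTER_CUBIC)[:600,:,::-1],alpha=2))
print(proj('scene',manip.sense()['tcp_pos']))
"
```

```text
t 2.03 tcp [ 0.4861 -0.3333  0.1285] q [-0.79  0.62  1.61  0.    0.92 -0.85] rot
 [[-0.055  0.999 -0.004]
 [ 0.998  0.055  0.005]
 [ 0.006 -0.003 -1.   ]] F [-2.  -0.2 -0.1] gap 1.0
[210.36483819 282.34516765]
```

View pics/c5.png

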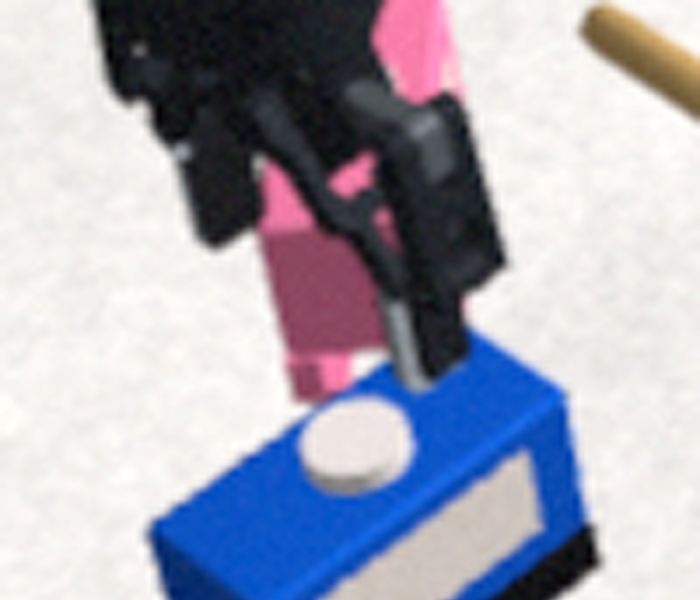

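```bash
python3 -c "
from h import *
print(proj('scene',[.5292,-.3419,.1415]),proj('scene',[.5292-.0006,-.3419+.022,.1415]),proj('scene',[.4430,-.3464,.1415]))
"
```

```text
[219.76037422 290.15440519] [228.58800185 284.24555542] [192.82356275 271.0755689 ]
```

Emit:
{"api": "send_rows", "payload": {
  "motion": [
    {"gripper": 0,"travel": [0,-3,0],"rotation": [0,0,0]},
    {"gripper": 0,"travel": [0,0,0],"rotation": [0,0,0]},
    {"gripper": 0,"travel": [0,0,0],"rotation": [0,0,0]},
    {"gripper": 0,"travel": [0,0,0],"rotation": [0,0,0]},
    {"gripper": 0,"travel": [0,0,0],"rotation": [0,0,0]},
    {"gripper": 0,"travel": [0,0,0],"rotation": [0,0,0]},
    {"gripper": 0,"travel": [0,0,0],"rotation": [0,0,0]},
    {"gripper": 0,"travel": [0,0,0],"rotation": [0,0,0]},
    {"gripper": 0,"travel": [0,0,0],"rotation": [0,0,0]},
    {"gripper": 0,"travel": [0,0,0],"rotation": [0,0,0]}
  ]
}}

```text
t: 2.92
tcp_pos: [0.4825, -0.3381, 0.1313]
tool_rot: [0.689, 0.725, 0.0, -0.0]
force: [0.6, -0.4, -0.3]
finger_gap: 0.001
```

```bash
python3 -c "
from h import *
st()
a=snap('scene')
c=cv2.resize(a[235:315,170:270],(800,640),interpolation=cv2.INTER_CUBIC)[:600,:,::-1]
cv2.imwrite('pics/c6.png',cv2.convertScaleAbs(c,alpha=2))
print(proj('scene',manip.sense()['tcp_pos']))
"
```

```text
t 2.92 tcp [ 0.4825 -0.3381  0.1313] q [-0.8   0.61  1.61  0.    0.92 -0.85] rot
 [[-0.05   0.999 -0.   ]
 [ 0.999  0.05   0.   ]
 [ 0.    -0.    -1.   ]] F [ 0.6 -0.4 -0.3] gap 0.001
[208.30532594 281.68434693]
```

View pics/c6.png

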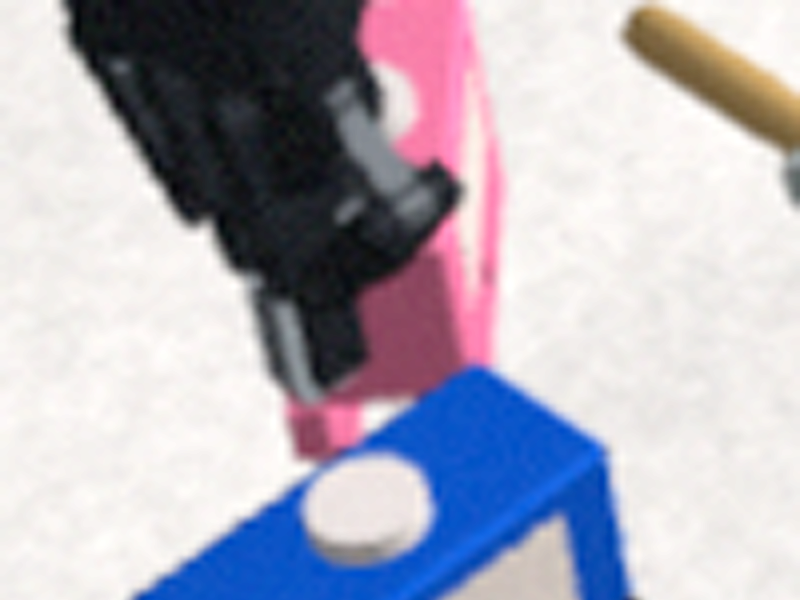

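The shut fingertips sit at about (210.6,281.9). The corrected projection predicted (211.1,281.9), so the scene correction and the top camera both agree with the robot. Now I open the gripper, and then I'll descend.

Emit:
{"api": "send_rows", "payload": {
  "motion": [
    {"gripper": 85,"travel": [0,0,0],"rotation": [0,0,0]},
    {"gripper": 85,"travel": [0,0,0],"rotation": [0,0,0]},
    {"gripper": 85,"travel": [0,0,0],"rotation": [0,0,0]},
    {"gripper": 85,"travel": [0,0,0],"rotation": [0,0,0]},
    {"gripper": 85,"travel": [0,0,0],"rotation": [0,0,0]},
    {"gripper": 85,"travel": [0,0,0],"rotation": [0,0,0]},
    {"gripper": 85,"travel": [0,0,0],"rotation": [0,0,0]},
    {"gripper": 85,"travel": [0,0,0],"rotation": [0,0,0]}
  ]
}}

```text
t: 3.63
tcp_pos: [0.4825, -0.3381, 0.1313]
tool_rot: [0.689, 0.725, 0.0, 0.0]
force: [0.0, 0.8, 0.5]
finger_gap: 0.998
```

```bash
python3 -c "
from h import *
print('cap',onz('scene',216,297.5,.09))
go([.483,-.335,.035],3.2)
"
```

```text
cap [ 0.48778633 -0.33805019  0.09      ]
t 3.63 tcp [ 0.4825 -0.3381  0.1313] q [-0.8   0.61  1.61  0.    0.92 -0.85] rot
 [[-0.05   0.999  0.   ]
 [ 0.999  0.05  -0.   ]
 [-0.     0.    -1.   ]] F [0.  0.8 0.5] gap 0.998
shift [ 3.1  0.7 96.3] turn [ 0.    0.   -0.32]
```

Emit:
{"api": "send_rows", "payload": {
  "motion": [
    {"gripper": 85,"travel": [2,2,16],"rotation": [0,0,0]},
    {"gripper": 85,"travel": [0,0,16],"rotation": [0,0,0]},
    {"gripper": 85,"travel": [0,0,16],"rotation": [0,0,0]},
    {"gripper": 85,"travel": [0,0,16],"rotation": [0,0,0]},
    {"gripper": 85,"travel": [0,0,16],"rotation": [0,0,0]},
    {"gripper": 85,"travel": [0,0,16],"rotation": [0,0,0]},
    {"gripper": 40,"travel": [0,0,0],"rotation": [0,0,0]},
    {"gripper": 40,"travel": [0,0,0],"rotation": [0,0,0]},
    {"gripper": 40,"travel": [0,0,0],"rotation": [0,0,0]},
    {"gripper": 40,"travel": [0,0,0],"rotation": [0,0,0]},
    {"gripper": 40,"travel": [0,0,0],"rotation": [0,0,0]},
    {"gripper": 40,"travel": [0,0,0],"rotation": [0,0,0]}
  ],
  "newtons": 80
}}

```text
t: 4.63
tcp_pos: [0.4845, -0.3361, 0.0359]
tool_rot: [0.689, 0.725, -0.0, 0.0]
force: [0.4, 0.6, -0.6]
finger_gap: 0.646
```

```bash
python3 -c "
from h import *
go([.4,-.3,.12],7.4)
"
```

```text
t 4.63 tcp [ 0.4845 -0.3361  0.0359] q [-0.8   0.76  1.66 -0.    0.73 -0.85] rot
 [[-0.05   0.999  0.   ]
 [ 0.999  0.05  -0.   ]
 [-0.001  0.    -1.   ]] F [ 0.4  0.6 -0.6] gap 0.646
shift [ 40.3 -82.5 -84.1] turn [ 0.02  0.03 -4.52]
```

Grasped: the gap is 0.646, about 55 mm. Now I lift and turn to the rail's yaw.

Emit:
{"api": "send_rows", "payload": {
  "motion": [
    {"gripper": 40,"travel": [0,0,-10],"rotation": [0,0,0]},
    {"gripper": 40,"travel": [0,0,-15],"rotation": [0,0,0]},
    {"gripper": 40,"travel": [0,0,-20],"rotation": [0,0,-2]},
    {"gripper": 40,"travel": [0,0,-15],"rotation": [0,0,-2.5]},
    {"gripper": 40,"travel": [0,0,0],"rotation": [0,0,0]}
  ]
}}

```text
t: 5.05
tcp_pos: [0.4861, -0.3377, 0.099]
tool_rot: [0.66, 0.751, -0.0, 0.003]
force: [0.9, -0.8, -2.9]
finger_gap: 0.648
```

```bash
python3 -c "
from h import *
go([.5869,-.171,.0959],7.4)
"
```

```text
t 5.05 tcp [ 0.4861 -0.3377  0.099 ] q [-0.8   0.66  1.63 -0.    0.85 -0.93] rot
 [[-0.129  0.992  0.005]
 [ 0.992  0.129 -0.005]
 [-0.006  0.004 -1.   ]] F [ 0.9 -0.8 -2.9] gap 0.648
shift [152.2 121.5   2.8] turn [0.24 0.32 0.03]
```

Emit:
{"api": "send_rows", "payload": {
  "motion": [
    {"gripper": 40,"travel": [10,10,0],"rotation": [0,0,0]},
    {"gripper": 40,"travel": [15,12,0],"rotation": [0,0,0]},
    {"gripper": 40,"travel": [15,12,0],"rotation": [0,0,0]},
    {"gripper": 40,"travel": [15,12,0],"rotation": [0,0,0]},
    {"gripper": 40,"travel": [15,12,0],"rotation": [0,0,0]},
    {"gripper": 40,"travel": [15,12,0],"rotation": [0,0,0]},
    {"gripper": 40,"travel": [15,12,0],"rotation": [0,0,0]},
    {"gripper": 40,"travel": [15,12,0],"rotation": [0,0,0]},
    {"gripper": 40,"travel": [15,12,0],"rotation": [0,0,0]},
    {"gripper": 40,"travel": [13,10,0],"rotation": [0,0,0]},
    {"gripper": 40,"travel": [7.5,5,0],"rotation": [0,0,0]},
    {"gripper": 40,"travel": [0,0,0],"rotation": [0,0,0]}
  ]
}}

```text
t: 6.05
tcp_pos: [0.5851, -0.1684, 0.0943]
tool_rot: [0.659, 0.752, -0.0, -0.001]
force: [-0.6, 0.4, -2.9]
finger_gap: 0.647
```

```bash
python3 -c "
from h import *
go([.5869,-.171,.0959],7.4)
a=snap('scene');b=snap('top')
A=cv2.resize(a[205:305,290:390],(600,600),interpolation=cv2.INTER_CUBIC);B=cv2.resize(b[215:315,300:333],(198,600),interpolation=cv2.INTER_CUBIC)
cv2.imwrite('pics/c7.png',cv2.convertScaleAbs(np.hstack([A,B])[:,:,::-1],alpha=1.8))
"
```

```text
t 6.05 tcp [ 0.5851 -0.1684  0.0943] q [-0.46  0.68  1.58  0.    0.88 -0.6 ] rot
 [[-0.131  0.991 -0.002]
 [ 0.991  0.131  0.002]
 [ 0.002 -0.002 -1.   ]] F [-0.6  0.4 -2.9] gap 0.647
shift [-2.8  1.5 -1.6] turn [-0.09 -0.1   0.11]
```

View pics/c7.png

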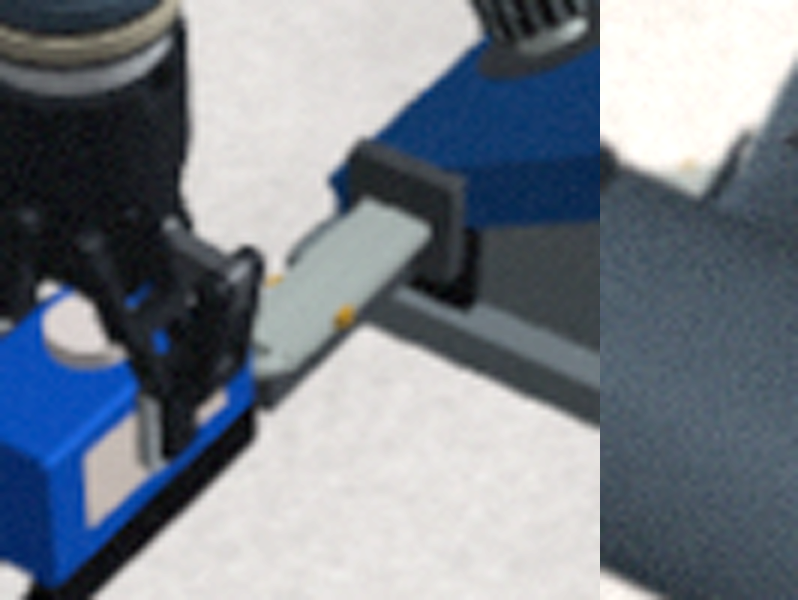

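The crop shows the cartridge's front end just short of the rail's tip, roughly level with it. Rollers are at about (347.5,258) and (335.3,251.8), and the foot's front corner is at about (332.5,277.5). I'll check the lateral and height fit from these.

```bash
python3 -c "
from h import *
y=np.radians(7.4);ex=np.array([np.cos(y),np.sin(y),0]);ey=np.array([-np.sin(y),np.cos(y),0])
T=np.array(manip.sense()['tcp_pos'])
H=np.array([.5712,-.0447,.057])
def rel(p,n): d=p-T;print(n,p.round(4),'rel tcp: x',round(d@ex*1e3,1),'y',round(d@ey*1e3,1))
rel(onz('scene',332.5,277.5,.0584),'foot corner (exp x 28,y 60)')
rel(onz('scene',290+50/6,205+588/6,.0584+.005),'rear side corner')
rel(onz('scene',347.5,258,.072),'roller+x');rel(onz('scene',335.3,251.8,.072),'roller-x');rel(H,'H model')
rel(onz('scene',290+430/6,205+232/6,.0764),'head top +x edge at console');rel(onz('scene',290+368/6,205+200/6,.0764),'head top -x edge at console');
rel(onz('scene',290+48/6,205+462/6,.0584+.08),'top rear +x corner');
"
```

```text
foot corner (exp x 28,y 60) [ 0.6009 -0.1056  0.0584] rel tcp: x 24.7 y 62.5
rear side corner [ 0.6054 -0.2156  0.0634] rel tcp: x 15.0 y -47.2
roller+x [ 0.5913 -0.0446  0.072 ] rel tcp: x 23.1 y 124.2
roller-x [ 0.5553 -0.0475  0.072 ] rel tcp: x -13.1 y 126.0
H model [ 0.5712 -0.0447  0.057 ] rel tcp: x 3.1 y 126.8
head top +x edge at console [0.5847 0.0132 0.0764] rel tcp: x 23.9 y 182.5
head top -x edge at console [0.5529 0.0118 0.0764] rel tcp: x -7.7 y 185.2
top rear +x corner [ 0.6183 -0.2229  0.1384] rel tcp: x 26.9 y -56.0
```

Emit:
{"api": "send_rows", "payload": {
  "motion": [
    {"gripper": 40,"travel": [0,4,-1.6],"rotation": [0,0,0]},
    {"gripper": 40,"travel": [4,0,0],"rotation": [0,0,0]},
    {"gripper": 40,"travel": [4,0,0],"rotation": [0,0,0]},
    {"gripper": 40,"travel": [4,0,0],"rotation": [0,0,0]},
    {"gripper": 40,"travel": [3,0,0],"rotation": [0,0,0]},
    {"gripper": 40,"travel": [3,0,0],"rotation": [0,0,0]},
    {"gripper": 40,"travel": [2,0,0],"rotation": [0,0,0]},
    {"gripper": 40,"travel": [2,0,0],"rotation": [0,0,0]}
  ]
}}

```text
t: 6.82
tcp_pos: [0.5861, -0.1486, 0.097]
tool_rot: [0.66, 0.751, -0.0, -0.0]
force: [-0.3, 0.9, -2.6]
finger_gap: 0.645
```

```bash
python3 -c "
from h import *
go([.5712,-.0447,.0959],7.4);print(manip.sense()['ft_torque'])
"
```

```text
t 6.82 tcp [ 0.5861 -0.1486  0.097 ] q [-0.43  0.68  1.59 -0.    0.87 -0.56] rot
 [[-0.129  0.992 -0.   ]
 [ 0.992  0.129 -0.   ]
 [ 0.    -0.    -1.   ]] F [-0.3  0.9 -2.6] gap 0.645
shift [105.   -1.4   1.1] turn [-0.   -0.   -0.01]
[-0.03077856 -0.02076359  0.04676066]
```

Emit:
{"api": "send_rows", "payload": {
  "motion": [
    {"gripper": 40,"travel": [2,0,0],"rotation": [0,0,0]},
    {"gripper": 40,"travel": [2,0,0],"rotation": [0,0,0]},
    {"gripper": 40,"travel": [2,0,0],"rotation": [0,0,0]},
    {"gripper": 40,"travel": [2,0,0],"rotation": [0,0,0]},
    {"gripper": 40,"travel": [2,0,0],"rotation": [0,0,0]}
  ]
}}

```text
t: 7.23
tcp_pos: [0.5857, -0.1391, 0.0971]
tool_rot: [0.66, 0.751, 0.0, 0.001]
force: [2.8, -1.1, -2.7]
finger_gap: 0.646
```

```bash
python3 -c "
from h import *
go([.5712,-.0447,.0959],7.4);print(manip.sense()['ft_torque'])
"
```

```text
t 7.23 tcp [ 0.5857 -0.1391  0.0971] q [-0.42  0.67  1.6   0.    0.87 -0.55] rot
 [[-0.128  0.992  0.002]
 [ 0.992  0.128 -0.001]
 [-0.001  0.002 -1.   ]] F [ 2.8 -1.1 -2.7] gap 0.646
shift [95.5 -2.3  1.1] turn [ 0.1   0.05 -0.04]
[-0.113726   -0.34456392 -0.16783761]
```

There is a 2.8 N lateral push toward +x, so the rail is in the channel's mouth and lies slightly more to +x. I follow it over.

Emit:
{"api": "send_rows", "payload": {
  "motion": [
    {"gripper": 40,"travel": [1,1,0],"rotation": [0,0,0]},
    {"gripper": 40,"travel": [2,0.5,0],"rotation": [0,0,0]},
    {"gripper": 40,"travel": [3,0,0],"rotation": [0,0,0]},
    {"gripper": 40,"travel": [3,0,0],"rotation": [0,0,0]},
    {"gripper": 40,"travel": [3,0,0],"rotation": [0,0,0]}
  ]
}}

```text
t: 7.65
tcp_pos: [0.5846, -0.1265, 0.0968]
tool_rot: [0.66, 0.751, -0.0, -0.0]
force: [1.1, -0.0, -2.7]
finger_gap: 0.645
```

```bash
python3 -c "
from h import *
go([.5712,-.0447,.0959],7.4);print(manip.sense()['ft_torque'])
"
```

```text
t 7.65 tcp [ 0.5846 -0.1265  0.0968] q [-0.4   0.67  1.61  0.    0.86 -0.53] rot
 [[-0.128  0.992 -0.   ]
 [ 0.992  0.128  0.   ]
 [ 0.    -0.    -1.   ]] F [ 1.1 -0.  -2.7] gap 0.645
shift [82.8 -2.8  0.9] turn [-0.02 -0.02 -0.02]
[-0.03281986 -0.0667382  -0.01567188]
```

Emit:
{"api": "send_rows", "payload": {
  "motion": [
    {"gripper": 40,"travel": [3,0.3,0],"rotation": [0,0,0]},
    {"gripper": 40,"travel": [3,0,0],"rotation": [0,0,0]},
    {"gripper": 40,"travel": [3,0,0],"rotation": [0,0,0]},
    {"gripper": 40,"travel": [3,0,0],"rotation": [0,0,0]},
    {"gripper": 40,"travel": [3,0,0],"rotation": [0,0,0]},
    {"gripper": 40,"travel": [3,0,0],"rotation": [0,0,0]}
  ]
}}

```text
t: 8.15
tcp_pos: [0.5828, -0.1086, 0.0969]
tool_rot: [0.66, 0.751, -0.0, -0.0]
force: [0.0, -0.1, -4.0]
finger_gap: 0.651
```

```bash
python3 -c "
from h import *
go([.5712,-.0447,.0959],7.4);print(manip.sense()['ft_torque'])
"
```

```text
t 8.15 tcp [ 0.5828 -0.1086  0.0969] q [-0.37  0.66  1.62  0.    0.85 -0.5 ] rot
 [[-0.128  0.992 -0.   ]
 [ 0.992  0.128  0.   ]
 [ 0.    -0.    -1.   ]] F [ 0.  -0.1 -4. ] gap 0.651
shift [64.9 -3.3  1. ] turn [-0.01 -0.   -0.02]
[-0.0235274  -0.03802926 -0.02006104]
```

Emit:
{"api": "send_rows", "payload": {
  "motion": [
    {"gripper": 40,"travel": [3,0,0],"rotation": [0,0,0]},
    {"gripper": 40,"travel": [3,0,0],"rotation": [0,0,0]},
    {"gripper": 40,"travel": [3,0,0],"rotation": [0,0,0]},
    {"gripper": 40,"travel": [3,0,0],"rotation": [0,0,0]},
    {"gripper": 40,"travel": [3,0,0],"rotation": [0,0,0]},
    {"gripper": 40,"travel": [3,0,0],"rotation": [0,0,0]}
  ]
}}

```text
t: 8.65
tcp_pos: [0.5812, -0.0918, 0.0972]
tool_rot: [0.66, 0.751, 0.0, 0.001]
force: [1.5, -3.2, -3.4]
finger_gap: 0.645
```

```bash
python3 -c "
from h import *
go([.5712,-.0447,.0959],7.4);print(manip.sense()['ft_torque'])
"
```

```text
t 8.65 tcp [ 0.5812 -0.0918  0.0972] q [-0.35  0.66  1.64 -0.    0.84 -0.47] rot
 [[-0.128  0.992  0.002]
 [ 0.992  0.128 -0.001]
 [-0.001  0.001 -1.   ]] F [ 1.5 -3.2 -3.4] gap 0.645
shift [48.  -3.9  1.2] turn [ 0.08  0.09 -0.03]
[-0.75928207 -0.18979778 -0.05346841]
```

Roller contact shows at about 3 N. I push on with a firmer grip.

Emit:
{"api": "send_rows", "payload": {
  "motion": [
    {"gripper": 40,"travel": [3,0,0],"rotation": [0,0,0]},
    {"gripper": 40,"travel": [3,0,0],"rotation": [0,0,0]},
    {"gripper": 40,"travel": [3,0,0],"rotation": [0,0,0]},
    {"gripper": 40,"travel": [3,0,0],"rotation": [0,0,0]},
    {"gripper": 40,"travel": [3,0,0],"rotation": [0,0,0]}
  ],
  "newtons": 110
}}

```text
t: 9.07
tcp_pos: [0.5788, -0.076, 0.097]
tool_rot: [0.66, 0.751, 0.0, 0.0]
force: [1.4, -3.5, -3.1]
finger_gap: 0.646
```

```bash
python3 -c "
from h import *
go([.5712,-.0447,.0959],7.4);print(manip.sense()['ft_torque'])
"
```

```text
t 9.07 tcp [ 0.5788 -0.076   0.097 ] q [-0.32  0.65  1.65  0.    0.84 -0.45] rot
 [[-0.129  0.992  0.001]
 [ 0.992  0.129 -0.   ]
 [-0.     0.001 -1.   ]] F [ 1.4 -3.5 -3.1] gap 0.646
shift [32.  -3.6  1.1] turn [ 0.03  0.01 -0.02]
[-0.71571915 -0.21847619 -0.06024246]
```

Emit:
{"api": "send_rows", "payload": {
  "motion": [
    {"gripper": 40,"travel": [3,0,0],"rotation": [0,0,0]},
    {"gripper": 40,"travel": [3,0,0],"rotation": [0,0,0]},
    {"gripper": 40,"travel": [3,0,0],"rotation": [0,0,0]},
    {"gripper": 40,"travel": [3,0,0],"rotation": [0,0,0]},
    {"gripper": 40,"travel": [3,0,0],"rotation": [0,0,0]},
    {"gripper": 40,"travel": [3,0,0],"rotation": [0,0,0]}
  ]
}}

```text
t: 9.57
tcp_pos: [0.5764, -0.0582, 0.0969]
tool_rot: [0.66, 0.751, 0.0, 0.0]
force: [2.5, -2.7, -3.5]
finger_gap: 0.645
```

```bash
python3 -c "
from h import *
go([.5712,-.0447,.0959],7.4);print(manip.sense()['ft_torque'])
"
```

```text
t 9.57 tcp [ 0.5764 -0.0582  0.0969] q [-0.29  0.65  1.66  0.    0.83 -0.42] rot
 [[-0.128  0.992  0.   ]
 [ 0.992  0.128 -0.   ]
 [-0.     0.    -1.   ]] F [ 2.5 -2.7 -3.5] gap 0.645
shift [14.  -3.4  1. ] turn [ 0.01  0.01 -0.02]
[-0.67255195 -0.33127413 -0.03328993]
```

Emit:
{"api": "send_rows", "payload": {
  "motion": [
    {"gripper": 40,"travel": [2,0,0],"rotation": [0,0,0]},
    {"gripper": 40,"travel": [2,0,0],"rotation": [0,0,0]},
    {"gripper": 40,"travel": [2,0,0],"rotation": [0,0,0]}
  ]
}}

```text
t: 9.82
tcp_pos: [0.5755, -0.0523, 0.0969]
tool_rot: [0.66, 0.751, 0.0, 0.0]
force: [2.1, -3.3, -3.7]
finger_gap: 0.642
```

Emit:
{"api": "send_rows", "payload": {
  "motion": [
    {"gripper": 40,"travel": [2,0,0],"rotation": [0,0,0]}
  ]
}}

```text
t: 9.9
tcp_pos: [0.5753, -0.0503, 0.0969]
tool_rot: [0.66, 0.751, 0.0, 0.0]
force: [1.6, -3.3, -3.4]
finger_gap: 0.643
```

Emit:
{"api": "send_rows", "payload": {
  "motion": [
    {"gripper": 40,"travel": [2,0,0],"rotation": [0,0,0]}
  ]
}}

```text
t: 9.98
tcp_pos: [0.5748, -0.0479, 0.0969]
tool_rot: [0.66, 0.751, 0.0, -0.0]
force: [1.1, 0.1, -2.0]
finger_gap: 0.645
```

Emit:
{"api": "send_rows", "payload": {
  "motion": [
    {"gripper": 40,"travel": [1.5,0,0],"rotation": [0,0,0]}
  ]
}}

```text
t: 10.07
tcp_pos: [0.5747, -0.0457, 0.0968]
tool_rot: [0.661, 0.751, 0.001, -0.001]
force: [4.0, 1.3, -3.3]
finger_gap: 0.648
```

Emit:
{"api": "send_rows", "payload": {
  "motion": [
    {"gripper": 40,"travel": [1.5,0,0],"rotation": [0,0,0]}
  ]
}}

```text
t: 10.15
tcp_pos: [0.5743, -0.0442, 0.0968]
tool_rot: [0.66, 0.751, 0.0, -0.001]
force: [0.4, 1.3, -3.3]
finger_gap: 0.639
```

Emit:
{"api": "send_rows", "payload": {
  "motion": [
    {"gripper": 40,"travel": [1,0,0],"rotation": [0,0,0]},
    {"gripper": 40,"travel": [0,0,0],"rotation": [0,0,0]}
  ]
}}

```text
t: 10.32
tcp_pos: [0.5739, -0.0438, 0.0967]
tool_rot: [0.66, 0.751, -0.0, -0.001]
force: [1.4, 1.8, -3.6]
finger_gap: 0.639
```

Emit:
{"api": "send_rows", "payload": {
  "motion": [
    {"gripper": 40,"travel": [1,0,0],"rotation": [0,0,0]},
    {"gripper": 40,"travel": [0,0,0],"rotation": [0,0,0]}
  ]
}}

```text
t: 10.48
tcp_pos: [0.5739, -0.0435, 0.0968]
tool_rot: [0.66, 0.751, -0.0, -0.0]
force: [1.1, 0.1, -3.0]
finger_gap: 0.647
```

The force fell to about zero, so the rollers have dropped into the notches. I lower gently to take out the slack, then open.

Emit:
{"api": "send_rows", "payload": {
  "motion": [
    {"gripper": 40,"travel": [0,0,2],"rotation": [0,0,0]},
    {"gripper": 40,"travel": [0,0,2],"rotation": [0,0,0]},
    {"gripper": 40,"travel": [0,0,2],"rotation": [0,0,0]},
    {"gripper": 40,"travel": [0,0,0],"rotation": [0,0,0]}
  ]
}}

```text
t: 10.82
tcp_pos: [0.574, -0.0436, 0.0904]
tool_rot: [0.66, 0.751, -0.0, -0.0]
force: [0.4, -0.2, -1.5]
finger_gap: 0.642
```

Emit:
{"api": "send_rows", "payload": {
  "motion": [
    {"gripper": 62,"travel": [0,0,0],"rotation": [0,0,0]},
    {"gripper": 70,"travel": [0,0,0],"rotation": [0,0,0]},
    {"gripper": 85,"travel": [0,0,0],"rotation": [0,0,0]},
    {"gripper": 85,"travel": [0,0,0],"rotation": [0,0,0]},
    {"gripper": 85,"travel": [0,0,0],"rotation": [0,0,0]},
    {"gripper": 85,"travel": [0,0,0],"rotation": [0,0,0]},
    {"gripper": 85,"travel": [0,0,-10],"rotation": [0,0,0]},
    {"gripper": 85,"travel": [0,0,-25],"rotation": [0,0,0]},
    {"gripper": 85,"travel": [0,0,-35],"rotation": [0,0,0]},
    {"gripper": 85,"travel": [0,0,-40],"rotation": [0,0,0]},
    {"gripper": 85,"travel": [0,0,-40],"rotation": [0,0,0]},
    {"gripper": 85,"travel": [0,0,-20],"rotation": [0,0,0]}
  ]
}}

```text
t: 11.82
tcp_pos: [0.5765, -0.044, 0.267]
tool_rot: [0.66, 0.751, 0.002, 0.004]
force: [0.3, 0.6, 1.0]
finger_gap: 0.991
```

Emit:
{"api": "send_rows", "payload": {
  "motion": [
    {"gripper": 85,"travel": [-25,-30,0],"rotation": [0,0,0]},
    {"gripper": 85,"travel": [-25,-30,0],"rotation": [0,0,0]},
    {"gripper": 85,"travel": [-25,-30,0],"rotation": [0,0,0]},
    {"gripper": 85,"travel": [-25,-30,0],"rotation": [0,0,0]},
    {"gripper": 85,"travel": [-25,-20,0],"rotation": [0,0,0]},
    {"gripper": 85,"travel": [-25,-10,0],"rotation": [0,0,0]},
    {"gripper": 85,"travel": [0,0,0],"rotation": [0,0,0]}
  ]
}}

```text
t: 12.4
tcp_pos: [0.444, -0.216, 0.2621]
tool_rot: [0.662, 0.75, -0.001, 0.002]
force: [0.4, -0.6, 0.5]
finger_gap: 0.996
```

```bash
python3 -c "
from h import *
st()
a=snap('scene','s8.png');b=snap('top','t8.png')
A=cv2.resize(a[180:270,330:430],(400,360),interpolation=cv2.INTER_CUBIC);B=cv2.resize(b[185:285,205:316],(400,360),interpolation=cv2.INTER_CUBIC)
cv2.imwrite('pics/c8.png',cv2.convertScaleAbs(np.hstack([A,B])[:,:,::-1],alpha=1.8))
"
```

```text
t 12.4 tcp [ 0.444  -0.216   0.2621] q [-0.68  0.31  1.72 -0.    1.11 -0.8 ] rot
 [[-0.124  0.992  0.002]
 [ 0.992  0.124 -0.004]
 [-0.004  0.001 -1.   ]] F [ 0.4 -0.6  0.5] gap 0.996
```

View pics/c8.png

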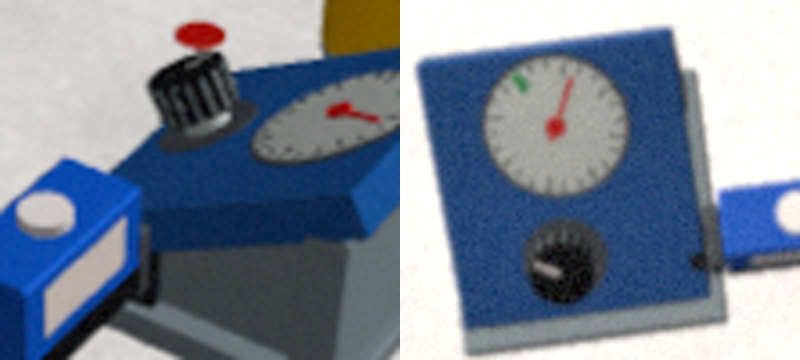

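The cartridge sits at the console's wall and the pointer has deflected clockwise. In the right crop the tip is at about (570,80) and the green mark at (520,82). Now I measure the angles on the panel plane and the knob pose.

```bash
cat >> h.py <<'E'
ya=np.radians(7.4);th=np.radians(28)
CX=np.array([np.cos(ya),np.sin(ya),0]);CY=np.array([-np.sin(ya),np.cos(ya),0]);Z=np.array([0,0,1.])
N=np.cos(th)*Z-np.sin(th)*CX;UP=np.cos(th)*CX+np.sin(th)*Z   # normal, up-slope
D=np.array([.6363,.1436,.1360])
def dial(im,off=.003,cam='top'):
    "angles clockwise from up-slope, seen from outside: right = UP x N ... "
    h=cv2.cvtColor(im,cv2.COLOR_RGB2HSV);c=proj('top',D+off*N) if cam=='top' else proj('scene',D+off*N)+[2.8,.25];RT=np.cross(UP,N)
    uu,vv=np.meshgrid(range(640),range(480));near=np.hypot(uu-c[0],vv-c[1])<26
    out={}
    red=near&((h[...,0]<8)|(h[...,0]>172))&(h[...,1]>110);gr=near&(h[...,0]>45)&(h[...,0]<85)&(h[...,1]>70)
    f=lambda m,o:np.array([[(p-D)@UP,(p-D)@RT] for p in (onplane(cam,u,v,D+o*N,N) for v,u in np.argwhere(m))])*1e3
    r=f(red,off+.001);g=f(gr,off)
    w=np.array([im[v,u].astype(float)@[1,-.5,-.5] for v,u in np.argwhere(red)])
    hub=r[np.hypot(*(r-np.median(r,0)).T)<9]
    wg=np.array([im[v,u].astype(float)@[-.5,1,-.5] for v,u in np.argwhere(gr)])
    G=(g*wg[:,None]).sum(0)/wg.sum()
    arm=np.hypot(r[:,0],r[:,1])>20
    P=(r[arm]*w[arm][:,None]).sum(0)/w[arm].sum()
    ang=lambda x:np.degrees(np.arctan2(x[1],x[0]))
    print('red',len(r),'green',len(g),'green at',G.round(1),'r',np.hypot(*G).round(1),'pointer arm at',P.round(1),'far',np.hypot(*r.T).max().round(1),'ang p',ang(P).round(1),'g',ang(G).round(1))
    return ang(P)-ang(G)
E
python3 - <<'E'
from h import *
for f in('t1.png','t8.png'):
    b=cv2.imread('pics/'+f)[:,:,::-1].copy();print(f,'diff',dial(b))
    h=cv2.cvtColor(b,cv2.COLOR_RGB2HSV)
    # white card centre
    m=((b.min(2)>70)).astype(np.uint8);m[:192]=0;m[243:]=0;m[:,:222]=0;m[:,274:]=0
    r=[(x,cv2.contourArea(x)) for x in cv2.findContours(m,0,2)[0]];c=max(r,key=lambda z:z[1])[0];e=cv2.fitEllipse(cv2.convexHull(c));print('card',e,onplane('top',*e[0],D+.002*N,N).round(4))
    g=b[...,2].astype(int);k=((b.max(2)<45)).astype(np.uint8);k[:240]=0;k[280:]=0;k[:,:230]=0;k[:,272:]=0
    c=max(cv2.findContours(k,0,2)[0],key=cv2.contourArea);print('knob dark',cv2.minEnclosingCircle(c),cv2.contourArea(c))
s8=cv2.imread('pics/s8.png')[:,:,::-1].copy()
for cam,p in(('top',(249.4,258.6)),('scene',(377,198.5))):
    q=onplane(cam,*p,D+.042*N,N)-.042*N;print(cam,'knob_axis',q.round(4),'rel dial UP',((q-D)@UP).round(4),'CY',((q-D)@CY).round(4))
# cart on rail: far/near edges in top
b=cv2.imread('pics/t8.png');m=cv2.inRange(cv2.cvtColor(b,cv2.COLOR_BGR2HSV),(105,120,50),(125,255,255));m[:,:292]=0;m[:,350:]=0;m[:220]=0;m[300:]=0
r=cv2.minAreaRect(np.argwhere(m)[:,::-1].astype(np.float32));print(r,[onz('top',*p,.132).round(4) for p in cv2.boxPoints(r)])
E
```

```text
red 28 green 10 green at [ 41. -21.] r 46.1 pointer arm at [29.5 -0.2] far 30.9 ang p -0.4 g -27.1
t1.png diff 26.715361601416816
card ((247.68258666992188, 219.4723663330078), (36.420135498046875, 37.8193359375), 109.16730499267578) [0.6382 0.1436 0.1393]
knob dark ((250.63265991210938, 257.6734619140625), 12.051711082458496) 389.5
red 26 green 10 green at [ 41. -21.] r 46.0 pointer arm at [30.6 13.9] far 35.0 ang p 24.5 g -27.1
t8.png diff 51.57996875581317
card ((247.6803741455078, 219.48291015625), (36.682823181152344, 38.02819061279297), 110.36492919921875) [0.6382 0.1436 0.1393]
knob dark ((250.3478240966797, 257.60870361328125), 11.686785697937012) 373.0
top knob_axis [0.5488 0.1399 0.0896] rel dial UP -0.0988 CY 0.0076
scene knob_axis [0.5587 0.1252 0.0938] rel dial UP -0.0899 CY -0.0083
((314.2314147949219, 245.73580932617188), (20.815784454345703, 42.55670928955078), 82.40535736083984) [array([0.5863, 0.02  , 0.132 ]), array([ 0.6026, -0.0979,  0.132 ]), array([ 0.5439, -0.1053,  0.132 ]), array([0.5278, 0.0116, 0.132 ])]
```

Run:
```python
from h import *
D=np.array([.6382,.1436,.1380])-.003*N
for cam,p,o in(('top',(250.4,256.7),.0005),('scene',(381.7,211.1),.0005),('top',(249.7,259.5),.042),('scene',(376.2,197),.042)):
    q=onplane(cam,*p,D+o*N,N)-o*N;print(cam,o,'knob_axis',q.round(4),'rel dial UP',((q-D)@UP).round(4),'CY',((q-D)@CY).round(4))
K=D-.1*UP
a=cv2.imread('pics/s1.png');b=cv2.imread('pics/t1.png')
A=cv2.resize(a[185:235,355:405],(400,400),interpolation=cv2.INTER_CUBIC);B=cv2.resize(b[235:285,225:275],(400,400),interpolation=cv2.INTER_CUBIC)
cv2.imwrite('pics/c9.png',cv2.convertScaleAbs(np.hstack([A,B]),alpha=3))
```

```text
top 0.0005 knob_axis [0.5424 0.1408 0.0839] rel dial UP -0.1096 CY 0.0096
scene 0.0005 knob_axis [0.5428 0.1407 0.0841] rel dial UP -0.1091 CY 0.0094
top 0.042 knob_axis [0.5469 0.1395 0.0862] rel dial UP -0.1048 CY 0.0077
scene 0.042 knob_axis [0.545  0.1393 0.0852] rel dial UP -0.1069 CY 0.0078
```

View pics/c9.png

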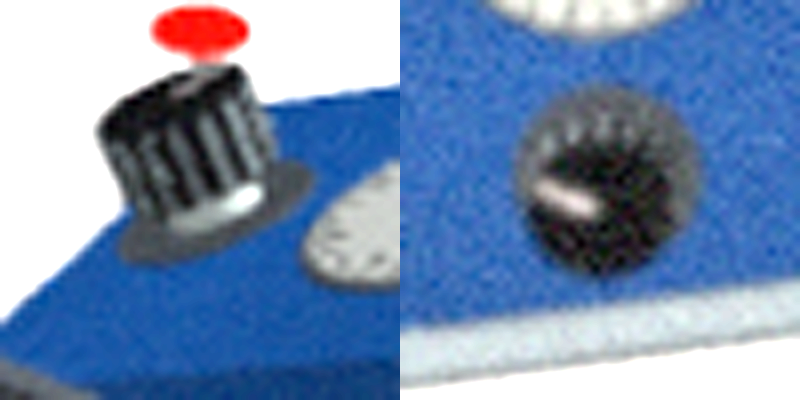

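Four independent readings put the knob axis point at about (0.545,0.140,0.085). I turn the tool to the panel's normal in two stages, first moving across.

```bash
cat >> h.py <<'E'
K=np.array([.545,.140,.085])
def Rk(deg):
    B=np.c_[np.cross(UP,-N),UP,-N];return B@R.from_euler('z',deg,degrees=True).as_matrix()
E
python3 -c "
from h import *
go([.47,.134,.25],7.4)
B=np.array([[-.129,.992,0],[.992,.129,0],[0,0,-1]]).T
M=np.c_[CY,CX,-Z]
print(np.degrees(R.from_matrix(M.T@Rk(0)).as_rotvec()),np.degrees(R.from_matrix(M.T@Rk(-55)).as_rotvec()))
"
```

```text
t 12.5 tcp [ 0.4446 -0.2123  0.2616] q [-0.67  0.31  1.72  0.    1.11 -0.8 ] rot
 [[-0.126  0.992  0.001]
 [ 0.992  0.126 -0.   ]
 [-0.     0.001 -1.   ]] F [ 1.   0.6 -0.1] gap 0.994
shift [340.4  68.7  11.6] turn [ 0.05  0.01 -0.17]
[-2.80000000e+01  3.15405744e-17 -5.30047098e-16] [-25.79970085 -13.43047418 -53.86668975]
```

Emit:
{"api": "send_rows", "payload": {
  "motion": [
    {"gripper": 85,"travel": [15,3,0],"rotation": [0,0,0]},
    {"gripper": 85,"travel": [30,6,1],"rotation": [0,0,0]},
    {"gripper": 85,"travel": [30,6,1],"rotation": [0,0,0]},
    {"gripper": 85,"travel": [30,6,1],"rotation": [0,0,0]},
    {"gripper": 85,"travel": [30,6,1],"rotation": [0,0,0]},
    {"gripper": 85,"travel": [30,6,1],"rotation": [0,0,0]},
    {"gripper": 85,"travel": [30,6,1],"rotation": [0,0,0]},
    {"gripper": 85,"travel": [30,6,1],"rotation": [0,0,0]},
    {"gripper": 85,"travel": [30,6,1],"rotation": [0,0,0]},
    {"gripper": 85,"travel": [30,6,1],"rotation": [0,0,0]},
    {"gripper": 85,"travel": [30,6,1],"rotation": [0,0,0]},
    {"gripper": 85,"travel": [25,6,1],"rotation": [0,0,0]}
  ]
}}

```text
t: 13.5
tcp_pos: [0.4685, 0.1381, 0.2502]
tool_rot: [0.659, 0.752, 0.0, -0.0]
force: [0.4, -1.2, 0.3]
finger_gap: 0.996
```

Emit:
{"api": "send_rows", "payload": {
  "motion": [
    {"gripper": 85,"travel": [0,0,0],"rotation": [-7,0,0]},
    {"gripper": 85,"travel": [0,0,0],"rotation": [-7,0,0]},
    {"gripper": 85,"travel": [0,0,0],"rotation": [-7,0,0]},
    {"gripper": 85,"travel": [0,0,0],"rotation": [-7,0,0]},
    {"gripper": 85,"travel": [0,0,0],"rotation": [0,0,-6.9]},
    {"gripper": 85,"travel": [0,0,0],"rotation": [0,0,-6.9]},
    {"gripper": 85,"travel": [0,0,0],"rotation": [0,0,-6.9]},
    {"gripper": 85,"travel": [0,0,0],"rotation": [0,0,-6.9]},
    {"gripper": 85,"travel": [0,0,0],"rotation": [0,0,-6.9]},
    {"gripper": 85,"travel": [0,0,0],"rotation": [0,0,-6.9]},
    {"gripper": 85,"travel": [0,0,0],"rotation": [0,0,-6.9]},
    {"gripper": 85,"travel": [0,0,0],"rotation": [0,0,-6.9]}
  ]
}}

```text
t: 14.5
tcp_pos: [0.4689, 0.1362, 0.25]
tool_rot: [0.226, 0.944, 0.086, 0.223]
force: [-0.2, -0.2, 0.2]
finger_gap: 0.991
```

```bash
python3 -c "
from h import *
go(K+.084*N,rot=Rk(-55))
"
```

```text
t 14.5 tcp [0.4689 0.1362 0.25  ] q [ 0.02  0.19  2.09  0.14  0.39 -1.19] rot
 [[-0.798  0.389  0.461]
 [ 0.466  0.883  0.062]
 [-0.383  0.264 -0.885]] F [-0.2 -0.2  0.2] gap 0.991
shift [  4.7 -10.7  97.4] turn [-0.06 -0.31  0.63]
```

Emit:
{"api": "send_rows", "payload": {
  "motion": [
    {"gripper": 85,"travel": [1.2,-2.7,24],"rotation": [0,0,0.6]},
    {"gripper": 85,"travel": [1.2,-2.7,24],"rotation": [0,-0.3,0]},
    {"gripper": 85,"travel": [1.2,-2.7,24],"rotation": [0,0,0]},
    {"gripper": 85,"travel": [1.1,-2.6,25],"rotation": [0,0,0]},
    {"gripper": 85,"travel": [0,0,0],"rotation": [0,0,0]}
  ]
}}

```text
t: 14.92
tcp_pos: [0.506, 0.1344, 0.1558]
tool_rot: [0.235, 0.942, 0.087, 0.222]
force: [-0.3, -0.3, -0.0]
finger_gap: 0.996
```

```bash
python3 -c "
from h import *
go(K+.014*N,rot=Rk(-55))
a=snap('scene')
h=proj('scene',K+.042*N)+[2.8,.25];print(h)
cv2.imwrite('pics/c10.png',cv2.convertScaleAbs(cv2.resize(a[150:250,310:430],(720,600),interpolation=cv2.INTER_CUBIC)[:,:,::-1],alpha=1.8))
"
```

```text
t 14.92 tcp [0.506  0.1344 0.1558] q [ 0.02  0.43  2.12  0.43  0.12 -1.48] rot
 [[-0.79   0.405  0.46 ]
 [ 0.482  0.874  0.059]
 [-0.378  0.268 -0.886]] F [-0.3 -0.3 -0. ] gap 0.996
shift [-1.3  1.6 67. ] turn [-0.26 -0.29 -0.44]
[376.36591657 196.94488434]
```

q5 is down to 0.12 rad, close to the wrist singularity. Before descending I'll fit a quick arm model to the logged states to see what the goal pose needs.

```bash
cat > kin.py <<'E'
from h import *
from scipy.optimize import least_squares
dat=[([.2529,-.5708,.2304],[-1.333,.527,1.433,0,1.181]),([.4865,-.3371,.1309],[-.79,.61,1.61,0,.92]),([.4845,-.3361,.0359],[-.80,.76,1.66,0,.73]),([.5851,-.1684,.0943],[-.46,.68,1.58,0,.88]),([.5861,-.1486,.097],[-.43,.68,1.59,0,.87]),([.5764,-.0582,.0969],[-.29,.65,1.66,0,.83]),([.444,-.216,.2621],[-.68,.31,1.72,0,1.11])]
def W(q,p):
    h,L2,A,B,d=p;s=q[1]+q[2];r=L2*np.sin(q[1])+A*np.sin(s)+B*np.cos(s);z=h+L2*np.cos(q[1])+A*np.cos(s)-B*np.sin(s)
    e=np.array([np.cos(q[0]),np.sin(q[0]),0]);l=np.array([-np.sin(q[0]),np.cos(q[0]),0]);return r*e+d*l+z*Z,e
def res(x):
    o=[]
    for t,q in dat:
        w,e=W(q,x[:5]);s=q[1]+q[2]+q[4];o+=list(w+x[5]*(np.sin(s)*e+np.cos(s)*Z)-t)
    q=np.array([.02,.43,2.12]);w,e=W(q,x[:5]);o+=list(w+x[5]*np.array([.46,.059,-.886])-[.506,.1344,.1558])
    return np.array(o)
f=least_squares(res,[.3,.4,.4,0,.11,.25])
if __name__=='__main__':
    print(f.x.round(3),np.abs(f.fun).max().round(4))
    def need(tcp,rot):
        w=np.array(tcp)-f.x[5]*rot[:,2]
        q=least_squares(lambda q:W(q,f.x[:5])[0]-w,[0.05,.5,2.],bounds=([-3,-.75,.22],[3,2.2,2.44])).x
        _,e=W(q,f.x[:5]);s=q[1]+q[2];l=np.array([-np.sin(q[0]),np.cos(q[0]),0]);u=np.sin(s)*e+np.cos(s)*Z;v=np.cos(s)*e-np.sin(s)*Z;z=rot[:,2]
        return q.round(3),'q5',np.arccos(z@u).round(3),'q4~',np.arctan2(z@l,z@v).round(2), 'res',np.abs(W(q,f.x[:5])[0]-w).max().round(4)
    for o in(.084,.06,.04,.02,.014):print(o,need(K+o*N,Rk(0)))
    for t in(0,10,15,20,24):
        a=np.radians(t);n=np.cos(a)*Z-np.sin(a)*CX;print('tilt',t,need(K+.014*N,np.c_[CY,np.cross(-n,CY),-n]))
E
python3 kin.py
```

```text
[0.272 0.585 0.39  0.109 0.11  0.298] 0.0038
0.084 (array([0.018, 0.423, 2.122]), 'q5', np.float64(0.122), 'q4~', np.float64(0.44), 'res', np.float64(0.0))
0.06 (array([0.022, 0.482, 2.113]), 'q5', np.float64(0.078), 'q4~', np.float64(0.7), 'res', np.float64(0.0))
0.04 (array([0.024, 0.53 , 2.104]), 'q5', np.float64(0.053), 'q4~', np.float64(1.17), 'res', np.float64(0.0))
0.02 (array([0.027, 0.578, 2.092]), 'q5', np.float64(0.05), 'q4~', np.float64(1.86), 'res', np.float64(0.0))
0.014 (array([0.027, 0.592, 2.088]), 'q5', np.float64(0.053), 'q4~', np.float64(2.04), 'res', np.float64(0.0))
tilt 0 (array([0.054, 0.627, 1.721]), 'q5', np.float64(0.794), 'q4~', np.float64(0.0), 'res', np.float64(0.0))
tilt 10 (array([0.046, 0.588, 1.853]), 'q5', np.float64(0.526), 'q4~', np.float64(0.03), 'res', np.float64(0.0))
tilt 15 (array([0.041, 0.578, 1.919]), 'q5', np.float64(0.384), 'q4~', np.float64(0.06), 'res', np.float64(0.0))
tilt 20 (array([0.036, 0.576, 1.985]), 'q5', np.float64(0.235), 'q4~', np.float64(0.14), 'res', np.float64(0.0))
tilt 24 (array([0.032, 0.581, 2.037]), 'q5', np.float64(0.114), 'q4~', np.float64(0.35), 'res', np.float64(0.0))
```

The goal pose at the full 28° tilt sits near the singularity, with q5 about 0.05. A 25° tilt keeps q5 at about 0.09 with q4 small, and 3° of misalignment is harmless, so I use that.

```bash
cat >> h.py <<'E'
def Rk(deg,t=25):
    a=np.radians(t);n=np.cos(a)*Z-np.sin(a)*CX;u=np.cos(a)*CX+np.sin(a)*Z
    return np.c_[np.cross(u,-n),u,-n]@R.from_euler('z',deg,degrees=True).as_matrix()
def Tk(off,t=25):
    a=np.radians(t);n=np.cos(a)*Z-np.sin(a)*CX;return K+(off+.019)*N-.019*n
E
python3 -c "
from h import *
go(Tk(.084),rot=Rk(-55));go(Tk(.014),rot=Rk(-55))
"
```

```text
t 14.97 tcp [0.5057 0.1345 0.1574] q [ 0.02  0.43  2.12  0.43  0.13 -1.48] rot
 [[-0.79   0.404  0.461]
 [ 0.482  0.874  0.059]
 [-0.379  0.269 -0.885]] F [-0.1 -0.2 -0.8] gap 0.994
shift [ 0.2  0.4 -1.4] turn [ 1.53  2.22 -0.42]
t 14.97 tcp [0.5057 0.1345 0.1574] q [ 0.02  0.43  2.12  0.43  0.13 -1.48] rot
 [[-0.79   0.404  0.461]
 [ 0.482  0.874  0.059]
 [-0.379  0.269 -0.885]] F [-0.1 -0.2 -0.8] gap 0.994
shift [-0.1  0.6 68.6] turn [ 1.53  2.22 -0.42]
```

Emit:
{"api": "send_rows", "payload": {
  "motion": [
    {"gripper": 85,"travel": [0,0,0],"rotation": [1.5,2.2,-0.4]},
    {"gripper": 85,"travel": [0,0,0],"rotation": [0,0,0]}
  ]
}}

```text
t: 15.13
tcp_pos: [0.5079, 0.1342, 0.1613]
tool_rot: [0.232, 0.947, 0.08, 0.208]
force: [-0.0, 0.4, 0.8]
finger_gap: 0.994
```

```bash
python3 -c "
from h import *
go(Tk(.014),rot=Rk(-55))
"
```

```text
t 15.13 tcp [0.5079 0.1342 0.1613] q [ 0.02  0.42  2.08  0.24  0.2  -1.29] rot
 [[-0.806  0.406  0.43 ]
 [ 0.472  0.88   0.054]
 [-0.356  0.247 -0.901]] F [-0.   0.4  0.8] gap 0.994
shift [ 1.2  0.4 71.1] turn [0.33 0.61 0.12]
```

Emit:
{"api": "send_rows", "payload": {
  "motion": [
    {"gripper": 85,"travel": [0.2,0,10],"rotation": [0,0,0]},
    {"gripper": 85,"travel": [0.2,0.1,10],"rotation": [0,0,0]},
    {"gripper": 85,"travel": [0.2,0.1,10],"rotation": [0,0,0]},
    {"gripper": 85,"travel": [0.2,0.1,10],"rotation": [0,0,0]},
    {"gripper": 85,"travel": [0.2,0.1,10],"rotation": [0,0,0]},
    {"gripper": 85,"travel": [0.2,0,10],"rotation": [0,0,0]},
    {"gripper": 85,"travel": [0,0,0],"rotation": [0,0,0]}
  ]
}}

```text
t: 15.72
tcp_pos: [0.5319, 0.1383, 0.1055]
tool_rot: [0.233, 0.947, 0.08, 0.207]
force: [0.3, -0.4, -0.5]
finger_gap: 0.993
```

```bash
python3 -c "
from h import *
go(Tk(.014),rot=Rk(-55))
a=snap('scene')
cv2.imwrite('pics/c10.png',cv2.convertScaleAbs(cv2.resize(a[150:250,310:430],(720,600),interpolation=cv2.INTER_CUBIC)[:,:,::-1],alpha=1.8))
"
```

```text
t 15.72 tcp [0.5319 0.1383 0.1055] q [ 0.03  0.57  2.06  0.58  0.08 -1.63] rot
 [[-0.806  0.408  0.429]
 [ 0.474  0.879  0.055]
 [-0.354  0.248 -0.902]] F [ 0.3 -0.4 -0.5] gap 0.993
shift [-1.2  0.8 10.2] turn [ 0.33  0.54 -0.04]
```

Emit:
{"api": "send_rows", "payload": {
  "motion": [
    {"gripper": 85,"travel": [-0.6,0.4,4],"rotation": [0,0,0]},
    {"gripper": 85,"travel": [-0.6,0.4,4],"rotation": [0,0,0]},
    {"gripper": 65,"travel": [0,0,0],"rotation": [0,0,0]},
    {"gripper": 60,"travel": [0,0,0],"rotation": [0,0,0]},
    {"gripper": 57,"travel": [0,0,0],"rotation": [0,0,0]},
    {"gripper": 57,"travel": [0,0,0],"rotation": [0,0,0]}
  ],
  "newtons": 25
}}

```text
t: 16.27
tcp_pos: [0.5363, 0.1386, 0.0991]
tool_rot: [0.233, 0.947, 0.08, 0.207]
force: [0.1, 0.6, 1.8]
finger_gap: 0.668
```

Emit:
{"api": "send_rows", "payload": {
  "motion": [
    {"gripper": 54,"travel": [0,0,0],"rotation": [0,0,0]},
    {"gripper": 50,"travel": [0,0,0],"rotation": [0,0,0]},
    {"gripper": 46,"travel": [0,0,0],"rotation": [0,0,0]}
  ]
}}

```text
t: 16.52
tcp_pos: [0.5371, 0.1404, 0.1002]
tool_rot: [0.232, 0.947, 0.081, 0.207]
force: [-0.6, 9.8, 8.7]
finger_gap: 0.602
```

```bash
python3 -c "
from h import *
go(Tk(.014),rot=Rk(-55));print(manip.sense()['ft_torque'])
M=R.from_quat(manip.sense()['tool_rot']).as_matrix();print('F tool',M.T@manip.sense()['force'])
"
```

```text
t 16.52 tcp [0.5371 0.1404 0.1002] q [ 0.03  0.58  2.05  0.65  0.07 -1.7 ] rot
 [[-0.807  0.405  0.43 ]
 [ 0.473  0.879  0.058]
 [-0.354  0.25  -0.901]] F [-0.6  9.8  8.7] gap 0.602
shift [ 0.1 -1.8  3.1] turn [0.5  0.51 0.07]
[ 1.67660502 -0.47312954  0.7341005 ]
F tool [ 2.06804744 10.5354341  -7.54345888]
```

The gripper holds the knob: gap 51.4 mm against 52 mm. A side force of 10 N along +y means the knob's centre is about 2 mm that way, so I relieve it.

Emit:
{"api": "send_rows", "payload": {
  "motion": [
    {"gripper": 46,"travel": [0,1.5,-1.0],"rotation": [0,0,0]},
    {"gripper": 46,"travel": [0,1,0],"rotation": [0,0,0]}
  ],
  "newtons": 35
}}

```text
t: 16.68
tcp_pos: [0.5371, 0.1407, 0.1005]
tool_rot: [0.233, 0.947, 0.08, 0.207]
force: [-1.2, -4.6, 1.5]
finger_gap: 0.595
```

Emit:
{"api": "send_rows", "payload": {
  "motion": [
    {"gripper": 46,"travel": [0,0,0],"rotation": [0,0,3]},
    {"gripper": 46,"travel": [0,0,0],"rotation": [0,0,4]},
    {"gripper": 46,"travel": [0,0,0],"rotation": [0,0,4]},
    {"gripper": 46,"travel": [0,0,0],"rotation": [0,0,4]}
  ]
}}

```text
t: 17.02
tcp_pos: [0.5373, 0.1408, 0.1006]
tool_rot: [0.356, 0.908, 0.106, 0.194]
force: [-0.8, 3.0, 1.4]
finger_gap: 0.594
```

```bash
python3 -c "
from h import *
s=st();M=R.from_quat(s['tool_rot']).as_matrix();print('F tool',M.T@s['force'],M.T@s['ft_torque'])
print(dial(snap('top')))
"
```

```text
t 17.02 tcp [0.5373 0.1408 0.1006] q [ 0.03  0.58  2.05  0.57  0.08 -1.35] rot
 [[-0.671  0.604  0.429]
 [ 0.687  0.724  0.055]
 [-0.277  0.332 -0.902]] F [-0.8  3.   1.4] gap 0.594
F tool [ 2.18297154  2.13775563 -1.42094027] [-1.0563581   0.38496842 -0.12463447]
red 26 green 9 green at [ 42.6 -15.9] r 45.5 pointer arm at [31.8 15.4] far 38.6 ang p 25.9 g -20.5
46.388823357764664
```

The card follows: a 15° turn moved the green mark 6.6°. I continue.

Emit:
{"api": "send_rows", "payload": {
  "motion": [
    {"gripper": 46,"travel": [0,0,0],"rotation": [0,0,5]},
    {"gripper": 46,"travel": [0,0,0],"rotation": [0,0,5]},
    {"gripper": 46,"travel": [0,0,0],"rotation": [0,0,5]},
    {"gripper": 46,"travel": [0,0,0],"rotation": [0,0,5]},
    {"gripper": 46,"travel": [0,0,0],"rotation": [0,0,5]},
    {"gripper": 46,"travel": [0,0,0],"rotation": [0,0,5]},
    {"gripper": 46,"travel": [0,0,0],"rotation": [0,0,5]},
    {"gripper": 46,"travel": [0,0,0],"rotation": [0,0,5]}
  ]
}}

```text
t: 17.73
tcp_pos: [0.5379, 0.1409, 0.1007]
tool_rot: [0.644, 0.732, 0.167, 0.147]
force: [-0.3, 3.1, -0.0]
finger_gap: 0.595
```

```bash
python3 -c "
from h import *
s=st();M=R.from_quat(s['tool_rot']).as_matrix();print('F tool',M.T@s['force'],M.T@s['ft_torque'])
print(dial(snap('top')))
"
```

```text
t 17.73 tcp [0.5379 0.1409 0.1007] q [ 0.03  0.58  2.05  0.57  0.07 -0.66] rot
 [[-0.126  0.894  0.43 ]
 [ 0.992  0.114  0.055]
 [-0.     0.434 -0.901]] F [-0.3  3.1 -0. ] gap 0.595
F tool [3.13722039 0.11211929 0.06982891] [-0.99632745  0.84746589 -0.08119421]
red 26 green 10 green at [44.8 -0.9] r 44.9 pointer arm at [29.2 13.7] far 35.0 ang p 25.1 g -1.2
26.300264276650967
```

Emit:
{"api": "send_rows", "payload": {
  "motion": [
    {"gripper": 46,"travel": [0,0,0],"rotation": [0,0,5]},
    {"gripper": 46,"travel": [0,0,0],"rotation": [0,0,5]},
    {"gripper": 46,"travel": [0,0,0],"rotation": [0,0,5]},
    {"gripper": 46,"travel": [0,0,0],"rotation": [0,0,5]},
    {"gripper": 46,"travel": [0,0,0],"rotation": [0,0,5]},
    {"gripper": 46,"travel": [0,0,0],"rotation": [0,0,5]},
    {"gripper": 46,"travel": [0,0,0],"rotation": [0,0,5]},
    {"gripper": 46,"travel": [0,0,0],"rotation": [0,0,5]},
    {"gripper": 46,"travel": [0,0,0],"rotation": [0,0,5]}
  ]
}}

```text
t: 18.53
tcp_pos: [0.5381, 0.1406, 0.1007]
tool_rot: [0.875, 0.43, 0.21, 0.072]
force: [2.9, 0.9, 0.0]
finger_gap: 0.596
```

```bash
sed -i 's/^D=.*/D=np.array([.6382,.1436,.1380])-.003*N/' h.py; python3 -c "
from h import *
b=cv2.imread('pics/t8.png')[:,:,::-1].copy();dial(b)
st()
print(dial(snap('top')));print('scene',dial(snap('scene'),cam='scene'))
"
```

```text
red 26 green 10 green at [ 38.  -21.5] r 43.6 pointer arm at [27.5 13.4] far 32.0 ang p 26.0 g -29.5
t 18.53 tcp [0.5381 0.1406 0.1007] q [0.03 0.58 2.05 0.57 0.07 0.13] rot
 [[ 0.542  0.722  0.43 ]
 [ 0.783 -0.62   0.055]
 [ 0.306  0.307 -0.901]] F [2.9 0.9 0. ] gap 0.596
red 26 green 7 green at [42.1 15.7] r 45.0 pointer arm at [30.5 14.8] far 38.3 ang p 25.9 g 20.5
5.443753549319283
red 25 green 7 green at [42.1 15.6] r 44.9 pointer arm at [28.  12.8] far 36.8 ang p 24.5 g 20.3
scene 4.185507780758197
```

Both views agree that about 5° of card remains, which is 10° at the knob.

Emit:
{"api": "send_rows", "payload": {
  "motion": [
    {"gripper": 46,"travel": [0,0,0],"rotation": [0,0,4]},
    {"gripper": 46,"travel": [0,0,0],"rotation": [0,0,4]},
    {"gripper": 46,"travel": [0,0,0],"rotation": [0,0,2]},
    {"gripper": 46,"travel": [0,0,0],"rotation": [0,0,0]},
    {"gripper": 60,"travel": [0,0,0],"rotation": [0,0,0]},
    {"gripper": 75,"travel": [0,0,0],"rotation": [0,0,0]},
    {"gripper": 85,"travel": [0,0,0],"rotation": [0,0,0]},
    {"gripper": 85,"travel": [0,0,0],"rotation": [0,0,0]},
    {"gripper": 85,"travel": [0,0,0],"rotation": [0,0,0]}
  ]
}}

```text
t: 19.38
tcp_pos: [0.5362, 0.1404, 0.0994]
tool_rot: [0.909, 0.353, 0.214, 0.053]
force: [0.5, -0.2, -1.0]
finger_gap: 0.995
```

Emit:
{"api": "send_rows", "payload": {
  "motion": [
    {"gripper": 85,"travel": [0,0,-10],"rotation": [0,0,0]},
    {"gripper": 85,"travel": [0,0,-15],"rotation": [0,0,0]},
    {"gripper": 85,"travel": [0,0,-20],"rotation": [0,0,0]},
    {"gripper": 85,"travel": [0,0,-20],"rotation": [0,0,0]},
    {"gripper": 85,"travel": [0,0,-20],"rotation": [0,0,0]},
    {"gripper": 85,"travel": [0,0,-20],"rotation": [0,0,0]},
    {"gripper": 85,"travel": [0,0,0],"rotation": [0,0,0]}
  ]
}}

```text
t: 19.97
tcp_pos: [0.4914, 0.1349, 0.1971]
tool_rot: [0.909, 0.353, 0.216, 0.054]
force: [0.2, 1.4, 0.2]
finger_gap: 0.998
```

```bash
python3 -c "
from h import *
st()
a=snap('scene');b=snap('top')
print(dial(b));print('scene',dial(a,cam='scene'))
A=cv2.resize(a[180:285,305:445],(533,400),interpolation=cv2.INTER_CUBIC);B=cv2.resize(b[185:285,205:271],(264,400),interpolation=cv2.INTER_CUBIC)
cv2.imwrite('pics/c11.png',cv2.convertScaleAbs(np.hstack([A,B])[:,:,::-1],alpha=1.8))
m=cv2.inRange(cv2.cvtColor(b,cv2.COLOR_RGB2HSV),(105,120,50),(125,255,255));m[:,:292]=0;m[:,350:]=0;m[:220]=0;m[300:]=0
print(cv2.minAreaRect(np.argwhere(m)[:,::-1].astype(np.float32)))
"
```

```text
t 19.97 tcp [0.4914 0.1349 0.1971] q [0.02 0.33 2.08 0.16 0.29 0.71] rot
 [[ 0.658  0.618  0.431]
 [ 0.664 -0.746  0.055]
 [ 0.355  0.25  -0.901]] F [0.2 1.4 0.2] gap 0.998
red 29 green 5 green at [41.7 20.1] r 46.2 pointer arm at [28.8 14.5] far 35.7 ang p 26.8 g 25.7
1.0611772480607087
red 25 green 6 green at [41.6 20.4] r 46.3 pointer arm at [28.  12.8] far 36.8 ang p 24.5 g 26.1
scene -1.6013460244859878
((314.17681884765625, 245.0914764404297), (19.65681266784668, 42.516143798828125), 83.6598129272461)
```

View pics/c11.png

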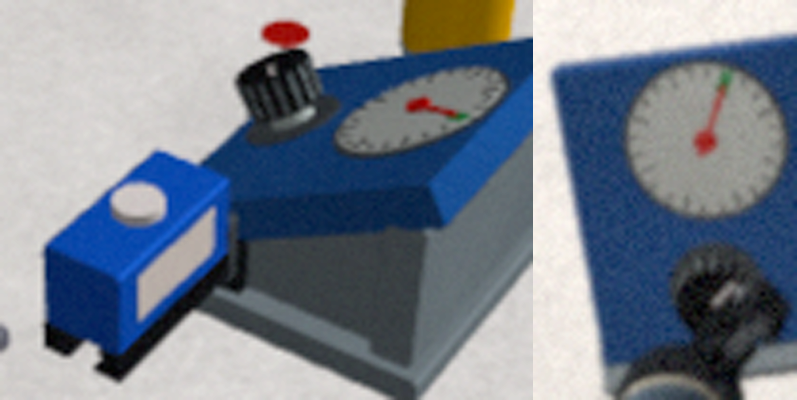

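The red pointer lies on the green mark in both views, within 1–2°. The cartridge stands upright on the rail, its centre at y ≈ -0.043 against the home estimate of -0.045, and the gripper is clear. I'm handing in.

```bash
python3 -c "
from station import manip
print(manip.sign_off())"
```

```text
the job is handed in; nothing more can be done
None
```

I slid the cartridge onto the rail until the rollers clicked in, and let go of it. I then turned the knob about 110° clockwise until the red pointer stood on the green mark, released it and backed off. The job was handed in at about t = 20 s, and sign-off gave no verdict.

**Last checks:**
- **Pointer:** it read +1.1° off the green mark in the top view and -1.6° in the scene view. The 4 mm tolerance is about ±5.4°.
- **Cartridge:** the insertion drag of about 3.5 N fell to roughly zero at the end. The cartridge's centre measured y ≈ -0.043, against a home estimate of -0.045. It looked upright, and its position did not change while the knob was turned.
- **Robot:** the gripper was clear of the scale, and the wrist force read about 1.4 N.
- **Tins and brush:** I kept clear of them, but I did not measure them again at the end.

**Disagreements along the way:**
- **Scene camera:** it was off by about 2.8 px sideways from its calibration. I corrected for this using the table blots and confirmed it on the closed fingertips.
- **Knob grip:** I held the knob about 3° off its axis to stay away from a wrist singularity.

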